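# Change the feed rolls of a wire feeder behind its sprung pressure arm

## Task

Change the feed rolls of the blue wire feeder: take the locking pin off its peg, use it to swing the red sprung arm open and pin the arm in the brass bush, then lift off the worn dark roll, lay it flat in the shallow clear tray, and fit every brass roll on the trolley fully down on the flatted shaft, one on another. Then draw the pin from the bush but keep it in the arm to ease the arm back gently against the rolls - never let it snap shut - and hang the pin by its eye on the peg again; knock no bottle or jar over.

Things in the scene. Friction and masses are not known exactly. Their poses are not given: they have to be found in the camera images.
- feeder: Wire feeder, a fixed blue box with a flat deck 90 mm above the trolley. Origin on the trolley under the feed shaft; x to its back (away from the robot at yaw 0), y to its left, z up. In mm: shaft (0, 0), arm pivot (85, 40), bush (9, 158), peg on the front face at y -40; deck x -78..103, y -63..73, and y 73..180 for x -43..103; 20 mm high wire guides at (-73, 26) and (73, 26).
- shaft_foot (a point): Foot of the upright feed shaft, on its axis at the top of a 3 mm flange 42 mm across, 93 mm above the trolley; the lowest roll's underside rests here. Axes as the feeder. The steel shaft is 16 mm thick with one flat 5 mm from the axis on its -x side (towards the robot), all the way up.
- shaft_top (a point): Top of the feed shaft (chamfered), 59 mm above shaft_foot.
- feed_arm (a joint): Angle (rad) of the red sprung arm. 0: its rubber roller lies on a roll and its tongue covers the shaft end, so no roll goes on or off. Grows opening, clockwise from above; 1.00: slot over the bush; stop 1.15; -0.12 when closed on an empty shaft. The spring closes it with 0.18 N m at 0, 0.48 N m at 1.00 (1.3 to 3.4 N at the slot); let go, it snaps shut.
- pivot (a point): Pivot axis of the red arm, at the height of the top of the arm's end piece (170 mm above the trolley).
- slot (a point): Middle of the slot in the arm's end piece, at its top (170 mm above the trolley), 140 mm from the pivot. The slot goes through the 14 mm thick, 48 x 34 mm end piece; 22 mm long along the arm, 13 mm wide across it, chamfered. In the feeder's frame the direction from pivot to slot is (-cos q, sin q), q the arm's angle.
- bush (a point): Mouth of the brass bush on its post, for the locking pin: hole 13 mm across, 30 mm deep, mouth 154 mm above the trolley (2 mm below the arm's underside), 140 mm from the pivot, under the slot when the arm reads 1.00.
- pin: Locking pin, 98 mm, 70 g. Origin at its tip, z up. Shank 10 mm thick, 40 mm long, tip tapered over 7 mm; collar 18 mm across at z 40..46, rests on the arm when home (tip then 24 mm below the bush's mouth); eye plate 32 (x) x 6 mm (y); orange handle 34 (x) x 12 (y) x 26 mm (z 72..98), gripped across y. At the start it hangs by its eye on the peg, its y along the peg.
- pin_eye (a point): Centre of the pin's eye, 62 mm above its tip: a hole 18 mm across, its axis along the pin's y.
- pin_head (a point): Middle of the orange handle, 86 mm above the pin's tip.
- peg (a point): Middle of the level steel peg, 7 mm thick, on the feeder's front, 84 mm above the trolley; axes as the feeder. The front face is 22 mm behind (+x); 14 mm in front (-x) the peg turns up 5 mm over 5 mm. The pin hangs with its eye centre 5.5 mm below; to take it off lift it about 8 mm and draw it 35 mm towards feeder -x. Hang it the reverse way.
- worn_roll: Worn dark feed roll with a grey stripe, on the shaft at the start. Disc 52 mm across, 18 mm thick, about 0.2 kg; origin at the centre of its underside, z up. Through bore a D 18.4 mm across, its flat 6.2 mm from the axis on the roll's own -x side; the stripe on the top face runs outwards from the flat. It goes on the shaft when turned as the feeder (to 0.15 rad).
- roll_0: New feed roll, brass with a red stripe, same size, bore and axes as the worn one; lies flat on the trolley, or is absent (two or three are there). The rolls stack on the shaft 18 mm apart.
- roll_1: New feed roll, brass with a red stripe, same size, bore and axes as the worn one; lies flat on the trolley, or is absent (two or three are there). The rolls stack on the shaft 18 mm apart.
- roll_2: New feed roll, brass with a red stripe, same size, bore and axes as the worn one; lies flat on the trolley, or is absent (two or three are there). The rolls stack on the shaft 18 mm apart.
- tray: Clear shallow tray, 70 (x) x 110 (y) x 16 mm, loose; walls 3 mm, inner floor 2 mm above the trolley. Origin at the centre of its underside.
- tool_tumbler: Glass tumbler of hand tools, fixed, about 80 mm across and up to 190 mm high with the tools; bystander. Origin at the centre of its underside.
- flux_bottle: Red squeeze bottle, 42 x 42 x 115 mm, standing; bystander. Origin at the centre of its underside, z up.
- plaster_jar: White jar with lid, 70 mm across, 88 mm high, standing; bystander. Origin at the centre of its underside, z up.
- glue_bottle: White squeeze bottle, 37 x 37 x 111 mm, standing; bystander. Origin at the centre of its underside, z up.
There are look-alikes about, which are no part of the job. Leave any pink look-alike of the roll_1 alone.

How it is judged:
By the outcome, as a careful person would: the job done as asked, in the order asked, and still so for the second after the job is handed in, with the robot touching nothing.
Of roll_0, roll_1, roll_2 only 2 to 3 are there at a start; the rules pass over those that are not, and their reading is None.
At some moment in a run one of roll_0, roll_1, roll_2 may be knocked a few centimetres aside while the robot is not near it.
It also fails if it takes over 210 s, if anything falls off the work surface, if the arm or the gripper's body presses on something with over 40 N, if the wrist force passes 120 N, or if a joint passes its speed limit or range.

## Robot

A 6-joint arm with a two-finger parallel gripper is mounted at the origin on a cart in front of the work surface, level with it; the furniture and walls round the work are solid. World frame = base frame: x ahead of the robot, y to its left, z up, the work surface at z = 0. Lengths are in m, angles in rad, forces in N, time in s.
With the tool pointing down it reaches from about 0.25 to 0.85 m from the base axis. Payload 12.5 kg.
Tool frame: the origin (TCP) lies at the very end of the fingers, on their centre line; the grasp point (between the pads) lies 19 mm behind it (env.grip_depth is the distance from the TCP to the grasp point, in m); z points along the fingers, y is the line along which they close (so a half turn about z gives the same grasp; the last joint's range is limited). The gripper opens to 93 mm and grips with 3 to 60 N. Pads are 15 mm wide; open, the fingers measure 128 mm over their backs; the gripper's body (75 mm by 188 mm) begins 65 mm behind the grasp point.
Start: joints at [-1.394, 0.351, 1.652, -0, 1.139, -0.085], TCP at [0.142, -0.531, 0.219] pointing down, gripper open.
Joint ranges: [-2.75, 2.75], [-0.79, 2.1], [0.01, 2.65], [-1.57, 4.71], [0.07, 3.14], [-2.87, 2.87]. Speed limits (rad/s): [2.22, 2.22, 2.79, 3.14, 3.14, 3.14].

## Interface

Orientations are given as a unit quaternion [w, x, y, z].
In Python, from workcell import env gives the robot as it stands. The module is installed in compiled form; this text tells all that it offers.
- The arm moves only by the shell command python3 -m handwheel 'ROWS' [FORCE]. ROWS is a JSON object whose one key "rows" holds a list of rows, each a list of 5 numbers: the opening, from -1 (shut) to 1 (fully open), then the shift along the tool's x, y, z in cm, then the turn about the tool's z in rad. A call has exactly 5 rows; each row shifts and turns the commanded pose from where the row before left it, along the tool's axes as they then stand; what a row does not reach is not made up. A row lasts 1/12 s, in which the tool goes at most 41.7 mm and 7.16 degrees, less where a joint would pass 70% of its speed; a pose out of reach is approached as far as the arm can. A call with a gripper value outside its range is refused whole. The fingers move at their own pace and stop on an object; FORCE is the grip in N (left out, the last holds). Time passes only in rows, so rows that do not move let the fingers close, or fill a call up. It gives the time, the measured TCP pose, the force, the opening and the grip force at its end, in the units of the state.
- env.observe(): the state, without advancing time (a new reading comes with each control period).
- env.read_camera(name): name is "scene" or "top" or "wrist"; returns a dict with "img" (384x512x3 uint8, red, green, blue), "z_map" (384x512 float32, m along the optical axis (not along the pixel's ray), 0 where there is no reading), "vfov" (degrees; the focal length in pixels is half the picture's height over the tangent of half this angle, whatever the lens; pixels are square), "cx", "cy" (the principal point, pixels), "view" (4x4, takes a point from world to camera coordinates); the wrist camera has in their place "mount" (4x4, takes a point from camera to tool coordinates, whose origin is the TCP and whose axes are the flange's). Camera axes: x right, y down, z forward; pixel columns grow to the right and rows downward; lengths in m; the calibration is good to about 2 mm. A picture is of the moment at which its call begins: read the wrist's pose just before it.
- env.close_job(): hands the job in; it is judged then, once.
The state is a dict: "time": time; "qpos": joint angles; "qvel": joint speeds; "joint_efforts": joint torques, N m; "position": TCP position; "tool_rot": TCP orientation; "contact_force": force on the tool from outside, world axes, zero at the start; "moment": the same for the moment, N m; "grip_width": opening from 0.0 (shut) to 1.0 (fully open); "grip_force": force on a finger pad.
Only numpy, scipy, OpenCV 4.12 (cv2) and the standard library are available. Lean on these libraries where they do the work, as an engineer would, in place of code of your own. Each camera call takes 0.05 s, during which the arm holds its last target. There are 200 camera calls.

## Working session

There is one attempt and no reset: what is moved stays moved. The work goes in short steps, Python scripts to look and compute and a shell command to move; the robot and the scene stay as the last step left them, time stands still between calls to the robot, and variables do not carry over. Pictures are saved under pics/ and viewed, at most 14 in all, crops included, and the job is handed in when it is done.

```bash
mkdir -p pics; cat > h.py <<'E'
import numpy as np,cv2
from workcell import env
from scipy.spatial.transform import Rotation as R
def Rq(q): return R.from_quat([q[1],q[2],q[3],q[0]]).as_matrix()
def cam(n):
    s=env.observe(); c=env.read_camera(n)
    f=c["img"].shape[0]/2/np.tan(np.radians(c["vfov"])/2)
    if n=="wrist":
        T=np.eye(4);T[:3,:3]=Rq(s["tool_rot"]);T[:3,3]=s["position"];W=T@c["mount"]
    else: W=np.linalg.inv(c["view"])
    return dict(img=c["img"],z=c["z_map"],f=f,cx=c["cx"],cy=c["cy"],W=W)
def ray(c,u,v):
    u=np.asarray(u,float);v=np.asarray(v,float)
    d=np.stack([(u-c["cx"])/c["f"],(v-c["cy"])/c["f"],np.ones_like(u)],-1)
    return d@c["W"][:3,:3].T, c["W"][:3,3]
def plane(c,u,v,h):
    d,o=ray(c,u,v); t=(h-o[2])/d[...,2]; return o+d*t[...,None]
def cloud(c):
    v,u=np.mgrid[0:c["img"].shape[0],0:c["img"].shape[1]]
    d,o=ray(c,u,v); return o+d*c["z"][...,None]
def proj(c,p):
    p=np.atleast_2d(p); q=(p-c["W"][:3,3])@c["W"][:3,:3]
    return np.stack([c["cx"]+c["f"]*q[:,0]/q[:,2],c["cy"]+c["f"]*q[:,1]/q[:,2]],1)
def save(c,n,k=1): cv2.imwrite("pics/"+n,cv2.resize(c["img"][...,::-1],None,fx=k,fy=k))
E
python3 - <<'E'
from h import *
s=env.observe();print(s);print(env.grip_depth)
for n in("top","scene","wrist"):
    c=cam(n);save(c,n+"0.png",1.56);print(n,c["W"].round(3).tolist(),c["f"],c["cx"],c["cy"])
    np.savez("/tmp/%s0.npz"%n,**c)
print(Rq(s["tool_rot"]).round(3))
E
```

```text
{'time': 0.0, 'qpos': array([-1.39358395e+00,  3.51243117e-01,  1.65242668e+00, -3.14359895e-05,
        1.13910980e+00, -8.46080537e-02]), 'qvel': array([-0.00155032,  0.0003246 ,  0.00033809, -0.00081184,  0.00087962,
       -0.00070058]), 'joint_efforts': array([ 1.46129303e-03, -4.97313023e+01, -2.85250157e+01,  6.99823676e-02,
        2.57232296e-02, -9.87816361e-05]), 'position': array([ 0.14231241, -0.53090667,  0.21809668]), 'tool_rot': array([-5.92173618e-04,  9.91442453e-01,  1.30543131e-01, -4.17259861e-05]), 'contact_force': array([ 0.53148709, -0.50320505, -0.16961774]), 'moment': array([-0.06617297, -0.02485679, -0.02784361]), 'grip_force': 0.0, 'grip_width': 0.9990189955122459}
0.0188
top [[0.008, -0.995, 0.098, 0.377], [-1.0, -0.008, -0.002, 0.107], [0.003, -0.098, -0.995, 1.475], [0.0, 0.0, 0.0, 1.0]] 474.962601605088 256.0814983922497 195.0536664018789
scene [[-0.674, -0.454, 0.583, -0.185], [-0.739, 0.418, -0.529, 0.741], [-0.003, -0.787, -0.617, 0.87], [0.0, 0.0, 0.0, 1.0]] 359.35084234933566 251.8254193677801 188.29863513768544
wrist [[0.26, -0.934, -0.246, 0.21], [-0.966, -0.252, -0.065, -0.514], [-0.002, 0.254, -0.967, 0.384], [0.0, 0.0, 0.0, 1.0]] 314.11396099631054 255.47870019527355 191.7696021086577
[[ 0.966  0.259 -0.   ]
 [ 0.259 -0.966  0.001]
 [ 0.    -0.001 -1.   ]]
```

View pics/top0.png

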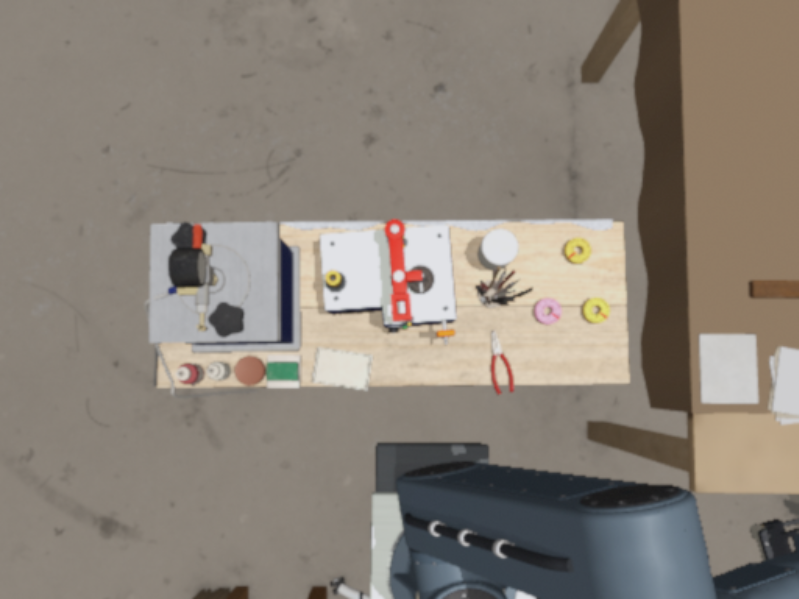

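View pics/scene0.png

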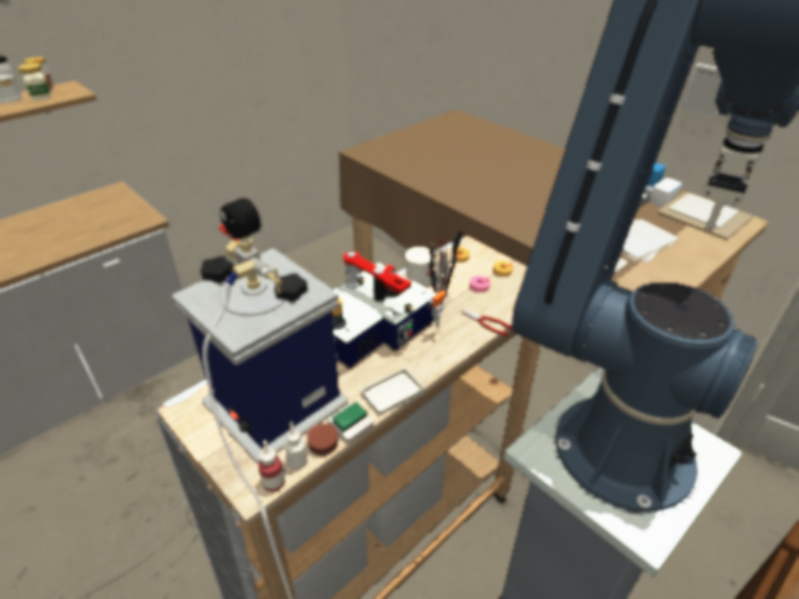

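The top view (scaled 1.56) shows the feeder deck around (390,270), with the red arm from (397,230) to (402,310) and the pin at (440,333). The tray is at (342,368). Brass rolls lie at (577,250) and (597,310), with the pink decoy at (548,311). The jar is at (498,248) and the tumbler at (500,290). In the scene view I see no third roll yet.

```bash
python3 - <<'E'
from h import *
c=dict(np.load("/tmp/top0.npz"));P=cloud(c);hsv=cv2.cvtColor(c["img"],cv2.COLOR_RGB2HSV);H,S,V=[hsv[...,i].astype(int) for i in range(3)]
on=(P[...,0]>.2)&(P[...,0]<.9)&(P[...,2]>-.02)
def blobs(n,m,h=None,amin=8):
    k,l,st,ce=cv2.connectedComponentsWithStats((m&on).astype(np.uint8))
    for i in range(1,k):
        if st[i,4]<amin: continue
        q=P[l==i]; p=plane(c,ce[i][0],ce[i][1],np.median(q[:,2]) if h is None else h)
        print(n,st[i,4],ce[i].round(1),"plane",p.round(4),"z",np.percentile(q[:,2],[5,50,95]).round(3))
blobs("yel",(H>20)&(H<33)&(S>150)&(V>100),.018)
blobs("pink",(H>140)&(H<172)&(S>50),.018)
blobs("red",((H<6)|(H>174))&(S>150)&(V>80))
blobs("orange",(H>6)&(H<18)&(S>170)&(V>120))
m=on&(abs(P[...,2]-.09)<.006)&(S<60)
k,l,st,ce=cv2.connectedComponentsWithStats(m.astype(np.uint8))
for i in range(1,k):
    if st[i,4]>200:
        print("deck",st[i],ce[i]);ct=cv2.findContours((l==i).astype(np.uint8),0,2)[0][0]
        a=cv2.approxPolyDP(ct,3,True)[:,0];print(np.c_[a,plane(c,a[:,0],a[:,1],.09).round(4)])
m=on&(P[...,2]>.005)&(P[...,2]<.03)
blobs("low",m,None,20)
blobs("mid",on&(P[...,2]>.05)&(P[...,2]<.085),None,20)
im=c["img"][130:260,190:420];cv2.imwrite("pics/topc.png",cv2.resize(im[...,::-1],None,fx=3.4,fy=3.4,interpolation=2))
E
```

```text
pink 55 [349.8 200.8] plane [ 0.5052 -0.1849  0.018 ] z [0.002 0.015 0.022]
red 244 [253.3 157.2] plane [0.6117 0.1128 0.1687] z [0.165 0.169 0.173]
red 79 [126.3 151.5] plane [0.5837 0.4073 0.3855] z [0.381 0.385 0.39 ]
red 241 [258.5 187.5] plane [0.5269 0.0978 0.1682] z [0.158 0.168 0.173]
red 13 [315.6 233.5] plane [ 0.4041 -0.0803  0.0086] z [0.003 0.009 0.013]
red 29 [325.4 238.1] plane [ 0.39   -0.1105  0.0081] z [0.004 0.008 0.013]
red 18 [317.4 246.4] plane [ 0.3646 -0.0858  0.0084] z [0.005 0.008 0.015]
deck [ 259  144   34   67 1432] [276.57611732 174.89315642]
[[ 2.870e+02  1.440e+02  6.662e-01  1.380e-02  9.000e-02]
 [ 2.600e+02  1.460e+02  6.595e-01  9.370e-02  9.000e-02]
 [ 2.600e+02  1.730e+02  5.788e-01  9.320e-02  9.000e-02]
 [ 2.710e+02  1.690e+02  5.910e-01  6.080e-02  9.000e-02]
 [ 2.790e+02  1.760e+02  5.704e-01  3.720e-02  9.000e-02]
 [ 2.730e+02  1.890e+02  5.317e-01  5.470e-02  9.000e-02]
 [ 2.610e+02  1.830e+02  5.492e-01  9.000e-02  9.000e-02]
 [ 2.640e+02  2.070e+02  4.786e-01  8.070e-02  9.000e-02]
 [ 2.850e+02  2.040e+02  4.879e-01  1.930e-02  9.000e-02]
[... 2075 characters left out ...]
.5116 0.3239 0.0671] z [0.053 0.067 0.084]
mid 41 [312.7 165.9] plane [ 0.6039 -0.0642  0.0729] z [0.052 0.073 0.085]
mid 23 [321.3 180.5] plane [ 0.5609 -0.0904  0.0689] z [0.053 0.069 0.083]
mid 23 [320.1 190.8] plane [ 0.53   -0.0869  0.0668] z [0.055 0.067 0.081]
mid 79 [228.6 198.7] plane [0.5035 0.1853 0.0744] z [0.055 0.074 0.084]
mid 53 [278.4 206.4] plane [0.4815 0.0379 0.0776] z [0.052 0.078 0.084]
mid 63 [253.3 209.7] plane [0.4722 0.1121 0.0646] z [0.053 0.065 0.084]
mid 24 [103.7 229.2] plane [0.4107 0.5546 0.0647] z [0.051 0.065 0.083]
mid 121 [120.6 239.7] plane [0.38   0.5045 0.061 ] z [0.052 0.061 0.083]
mid 95 [138.8 238. ] plane [0.3854 0.4514 0.0587] z [0.051 0.059 0.083]
```

View pics/topc.png

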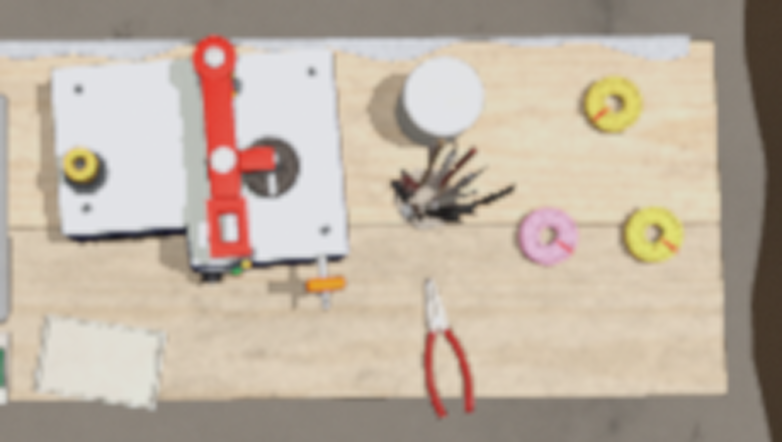

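The crop shows brass rolls at crop (613,103), stripe down-left, and (652,235), stripe down-right. The pin handle is at (325,284), the slot at (229,228) and the tray at (100,360). Only two brass rolls are there. Next I raise the tool, turn it and look closer with the wrist camera.

```bash
hw(){ :; }
python3 -m handwheel '{"rows":[[1,0,0,-4,-0.12],[1,0,0,-4,-0.12],[1,0,0,-4,-0.12],[1,0,0,-4,-0.12],[1,0,0,-2,-0.12]]}' 20
python3 -m handwheel '{"rows":[[1,0,0,0,-0.12],[1,0,0,0,-0.12],[1,0,0,0,-0.12],[1,0,0,0,-0.12],[1,0,0,0,-0.12]]}'
python3 -m handwheel '{"rows":[[1,0,0,0,-0.12],[1,0,0,0,-0.083],[1,0,0,0,0],[1,4,0,0,0],[1,4,0,0,0]]}'
python3 -m handwheel '{"rows":[[1,4,2.5,0,0],[1,4,2.5,0,0],[1,4,2.5,0,0],[1,4,2.5,0,0],[1,4,2.5,0,0]]}'
python3 -m handwheel '{"rows":[[1,4,2.5,0,0],[1,4,2.5,0,0],[1,4,2.5,0,0],[1,4,2.5,0,0],[1,4,2.5,0,0]]}'
python3 -m handwheel '{"rows":[[1,4,2.5,0,0],[1,3,2,0,0],[1,3,0,0,0],[1,0,0,0,0],[1,0,0,0,0]]}'
python3 - <<'E'
from h import *
s=env.observe();print(s["position"],R.from_matrix(Rq(s["tool_rot"])).as_matrix().round(3).tolist())
c=cam("wrist");save(c,"w1.png",1.56);np.savez("/tmp/w1.npz",**c)
E
```

```text
time: 0.57
position: [0.1425, -0.5316, 0.4035]
tool_rot: [0.003, 0.907, 0.42, -0.001]
contact_force: [-0.1, 0.0, 0.1]
grip_width: 1.0
grip_force: 0.0
time: 0.98
position: [0.1424, -0.5312, 0.3984]
tool_rot: [-0.0, 0.743, 0.67, 0.0]
contact_force: [-0.3, 0.6, -0.3]
grip_width: 1.0
grip_force: 0.0
time: 1.4
position: [0.1347, -0.4511, 0.3969]
tool_rot: [-0.001, 0.675, 0.738, 0.001]
contact_force: [-0.5, -0.2, 1.3]
grip_width: 0.996
grip_force: 0.0
time: 1.82
position: [0.2283, -0.2635, 0.3986]
tool_rot: [0.0, 0.675, 0.738, 0.0]
contact_force: [1.2, 0.2, 0.1]
grip_width: 0.998
grip_force: 0.0
time: 2.23
position: [0.3217, -0.077, 0.3989]
tool_rot: [0.0, 0.675, 0.738, 0.0]
contact_force: [0.8, -1.4, 0.5]
grip_width: 1.001
grip_force: 0.0
time: 2.65
position: [0.3544, 0.0207, 0.3985]
tool_rot: [-0.0, 0.673, 0.74, -0.0]
contact_force: [0.4, -1.2, -0.6]
grip_width: 1.002
grip_force: 0.0
[0.35436097 0.02072958 0.39853495] [[-0.095, 0.996, -0.0], [0.996, 0.095, -0.0], [-0.0, -0.0, -1.0]]
```

View pics/w1.png

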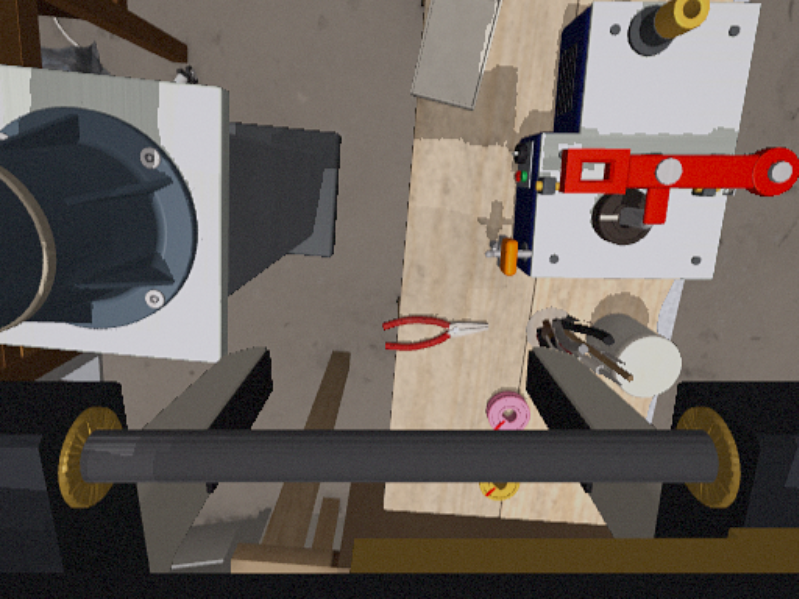

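The wrist view shows the slot at (595,170), the pivot at (780,172), the bush ring at (690,12), the handle at (509,257) and the tray corner near (455,60). I'll measure these.

```bash
python3 - <<'E'
from h import *
c=dict(np.load("/tmp/w1.npz"));P=cloud(c);hsv=cv2.cvtColor(c["img"],cv2.COLOR_RGB2HSV);H,S,V=[hsv[...,i].astype(int) for i in range(3)]
on=(P[...,0]>.3)&(P[...,0]<.9)&(P[...,2]>-.02)
def big(m):
    k,l,st,ce=cv2.connectedComponentsWithStats(m.astype(np.uint8));i=1+np.argmax(st[1:,4]);return l==i,ce[i],st[i]
# deck outline
m=(abs(P[...,2]-.09)<.004)&on&(S<70)
l,ce,st=big(m);print("deck",st)
yx=np.argwhere(m&(P[...,1]>-.08)&(P[...,1]<.3));p=plane(c,yx[:,1],yx[:,0],.09)
np.save("/tmp/deck.npy",p)
def edge(sel,axis,lo):  # fit line of extreme pts: bins along other axis
    q=p[sel];o=1-axis;b=np.round(q[:,o]/.005).astype(int);pts=[]
    for k in np.unique(b):
        r=q[b==k];pts.append(r[np.argmin(r[:,axis]) if lo else np.argmax(r[:,axis])])
    pts=np.array(pts);a=np.polyfit(pts[:,o],pts[:,axis],1)
    for _ in range(5):
        e=abs(np.polyval(a,pts[:,o])-pts[:,axis]);k=e<=max(.0015,np.median(e));a=np.polyfit(pts[k,o],pts[k,axis],1)
    return a,k.sum()
y=p[:,1];x=p[:,0]
print("front R x(y)",edge((y<.08)&(y>0),0,True));print("front L",edge((y>.15)&(y<.24),0,True))
print("right y(x)",edge((x>.5)&(x<.65)&(y<.1),1,True)); print("back",edge((y>0)&(y<.09),0,False))
# red arm
m=((H<6)|(H>174))&(S>150)&(V>80)&on&(P[...,2]>.12)
l,ce,st=big(m);print("arm",st,np.percentile(P[l][:,2],[5,50,95]))
cn,hi=cv2.findContours(l.astype(np.uint8),cv2.RETR_CCOMP,cv2.CHAIN_APPROX_NONE)
for k,q in enumerate(cn):
    if hi[0][k][3]>=0 and len(q)>8:
        M=cv2.moments(q);u,v=M["m10"]/M["m00"],M["m01"]/M["m00"];print("hole",M["m00"],u,v,plane(c,u,v,.17).round(4),cv2.minAreaRect(q))
m=(H>8)&(H<22)&(S>180)&(V>120)&on&(P[...,2]>.07)&(P[...,1]<.05)
l,ce,st=big(m);r=cv2.minAreaRect(np.argwhere(l)[:,::-1].astype(np.float32));print("orange",st,ce,plane(c,*ce,.1145).round(4),r,np.percentile(P[l][:,2],[5,50,95]))
m=(H>18)&(H<32)&(S>120)&(V>90)&(P[...,1]>.15)&(P[...,2]>.1)
l,ce,st=big(m);print("bush",st,ce,plane(c,*ce,.154).round(4),np.percentile(P[l][:,2],[5,50,95]))
E
```

```text
deck [ 345    0  143  116 9443]
front R x(y) (array([-0.08582066,  0.48601755]), np.int64(14))
front L (array([-0.08766411,  0.52089534]), np.int64(19))
right y(x) (array([-0.15574418,  0.01908817]), np.int64(16))
back (array([-0.09204863,  0.6672654 ]), np.int64(15))
arm [ 362   94  150   50 3335] [0.16151241 0.16910307 0.17081273]
hole 236.0 380.93220338983053 109.47881355932203 [0.4989 0.1043 0.17  ] ((381.0, 109.5), (20.0, 13.0), 0.0)
hole 197.5 499.70042194092827 109.77637130801688 [0.6426 0.1178 0.17  ] ((499.7500305175781, 109.74998474121094), (14.849241256713867, 16.970561981201172), 45.0)
hole 264.0 428.25757575757575 109.5284090909091 [0.5562 0.1098 0.17  ] ((428.5000305175781, 109.49998474121094), (16.970561981201172, 19.798988342285156), 45.0)
orange [323 154   9  23 170] [327.1        164.88235294] [0.4579 0.0224 0.1145] ((327.1558837890625, 164.97354125976562), (7.669650554656982, 22.318683624267578), 4.398705005645752) [0.11197442 0.1142028  0.1158073 ]
bush [420   0  35  24 439] [438.56036446  10.76309795] [0.5503 0.2219 0.154 ] [0.1311867  0.15266851 0.15481645]
```

```bash
python3 -m handwheel '{"rows":[[-0.14,-0.2,2.5,-1,0],[-0.14,-0.2,2.5,0,0],[-0.14,-0.2,2.5,2,0],[-0.14,-0.2,2.8,3,0],[-0.14,0,0,3,0]]}'|head -2
python3 -m handwheel '{"rows":[[-0.14,0,0,3.5,0],[-0.14,0,0,3.5,0],[-0.14,0,0,3.5,0],[-0.14,0,0,0,0],[-0.14,0,0,0,0]]}'
python3 - <<'E'
from h import *
s=env.observe();print(s["position"],s["grip_width"])
c=cam("wrist");np.savez("/tmp/w2.npz",**c);P=cloud(c)
hsv=cv2.cvtColor(c["img"],cv2.COLOR_RGB2HSV);H,S,V=[hsv[...,i].astype(int) for i in range(3)]
m=(H>8)&(H<22)&(S>180)&(V>120)&(P[...,2]>.07)
k,l,st,ce=cv2.connectedComponentsWithStats(m.astype(np.uint8))
for i in range(1,k):
    if st[i,4]>60:
        q=P[l==i];t=(l==i)&(P[...,2]>.112);yx=np.argwhere(t);
        print(st[i],np.percentile(q[:,2],[5,50,95]),plane(c,yx[:,1].mean(),yx[:,0].mean(),.1145) if len(yx) else 0)
save(c,"w2.png",1.2)
E
```

```text
time: 3.12
position: [0.461, 0.0196, 0.3273]
time: 3.53
position: [0.4574, 0.0202, 0.2236]
tool_rot: [-0.001, 0.674, 0.739, -0.001]
contact_force: [0.9, -0.6, 0.5]
grip_width: 0.435
grip_force: 0.0
[0.45743313 0.02019704 0.22357773] 0.4349539062010335
[252 167  13  38 436] [0.11208007 0.11431454 0.11579054] [0.45866632 0.02264696 0.1145    ]
```

View pics/w2.png

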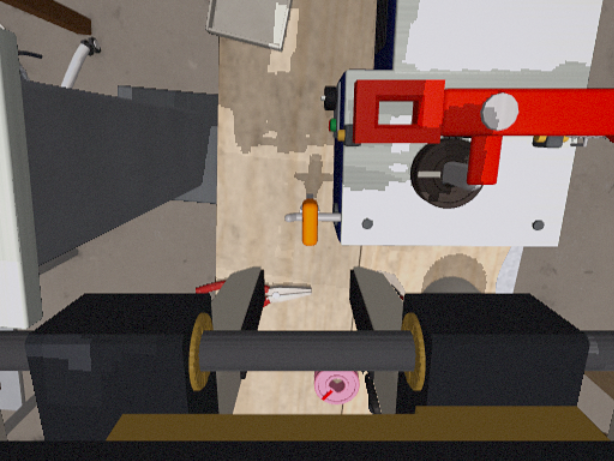

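The handle sits between the fingers, at (310,222) in the picture. The shaft and tongue are at (450,172) and the slot at (397,112). Next: descend and grip.

```bash
python3 -m handwheel '{"rows":[[-0.14,0.25,0.15,3,0],[-0.14,0,0,3,0],[-0.14,0,0,3,0],[-0.14,0,0,2,0],[-0.14,0,0,1.75,0]]}'|head -4
python3 -m handwheel '{"rows":[[-0.14,0,0,0,0],[-1,0,0,0,0],[-1,0,0,0,0],[-1,0,0,0,0],[-1,0,0,0,0]]}' 30
python3 -m handwheel '{"rows":[[-1,0,0,0,0],[-1,0,0,0,0],[-1,0,0,0,0],[-1,0,0,0,0],[-1,0,0,0,0]]}' 30
```

```text
time: 4.0
position: [0.4606, 0.0236, 0.0971]
tool_rot: [0.001, 0.673, 0.739, 0.001]
contact_force: [1.0, -0.5, 0.6]
time: 4.42
position: [0.4599, 0.024, 0.0975]
tool_rot: [0.001, 0.673, 0.74, 0.001]
contact_force: [-0.2, -0.5, 0.2]
grip_width: 0.191
grip_force: 0.0
time: 4.83
position: [0.4596, 0.0241, 0.0969]
tool_rot: [0.001, 0.673, 0.74, 0.0]
contact_force: [-0.9, -0.3, 8.2]
grip_width: 0.127
grip_force: 30.0
```

```bash
python3 -m handwheel '{"rows":[[-1,0,0,-0.3,0],[-1,0,0,-0.3,0],[-1,0,0,-0.3,0],[-1,0,0,0,0],[-1,0,0,0,0]]}'
python3 -m handwheel '{"rows":[[-1,0,-1,0,0],[-1,0,-1,0,0],[-1,0,-1,0,0],[-1,0,-1,0,0],[-1,0,0,0,0]]}'
python3 -m handwheel '{"rows":[[-1,0,0,-4,0],[-1,0,0,-4,0],[-1,0,0,-4,0],[-1,0,0,-4,0],[-1,0,0,-3,0]]}'
python3 - <<'E'
from h import *
s=env.observe();print(s["position"],s["grip_width"])
c=cam("wrist");np.savez("/tmp/w3.npz",**c);P=cloud(c);save(c,"w3.png",1.2)
c2=cam("scene");a=c2["img"][60:300,150:400];cv2.imwrite("pics/s3.png",cv2.resize(a[...,::-1],None,fx=2.4,fy=2.4))
hsv=cv2.cvtColor(c["img"],cv2.COLOR_RGB2HSV);H,S,V=[hsv[...,i].astype(int) for i in range(3)]
m=((H<6)|(H>174))&(S>150)&(V>80)&(P[...,2]>.12)
k,l,st,ce=cv2.connectedComponentsWithStats(m.astype(np.uint8));i=1+np.argmax(st[1:,4])
cn,hi=cv2.findContours((l==i).astype(np.uint8),cv2.RETR_CCOMP,cv2.CHAIN_APPROX_NONE)
for k,q in enumerate(cn):
    if hi[0][k][3]>=0 and len(q)>8:
        M=cv2.moments(q);u,v=M["m10"]/M["m00"],M["m01"]/M["m00"];print("hole",M["m00"],u,v,plane(c,u,v,.17).round(4),cv2.minAreaRect(q))
E
```

```text
time: 5.25
position: [0.4591, 0.0241, 0.1053]
tool_rot: [0.0, 0.673, 0.74, 0.0]
contact_force: [0.1, 1.0, -1.6]
grip_width: 0.127
grip_force: 30.0
time: 5.67
position: [0.4168, 0.0203, 0.105]
tool_rot: [-0.001, 0.673, 0.74, -0.001]
contact_force: [0.7, 0.5, 0.0]
grip_width: 0.128
grip_force: 30.0
time: 6.08
position: [0.4194, 0.0203, 0.2986]
tool_rot: [0.001, 0.673, 0.74, 0.001]
contact_force: [0.5, 1.2, 0.0]
grip_width: 0.126
grip_force: 30.0
[0.41935681 0.02032561 0.29858114] 0.12597975838506434
hole 16.5 325.50505050505046 113.71717171717171 [0.4767 0.0916 0.17  ] ((325.5, 113.5), (7.0, 3.0), 90.0)
hole 387.0 352.6024978466839 101.9922480620155 [0.4995 0.1041 0.17  ] ((353.0, 102.0), (26.0, 16.0), 0.0)
hole 462.5 415.56468468468466 101.67495495495496 [0.5561 0.1098 0.17  ] ((415.50006103515625, 101.50000762939453), (22.62741470336914, 25.455841064453125), 45.0)
```

View pics/w3.png

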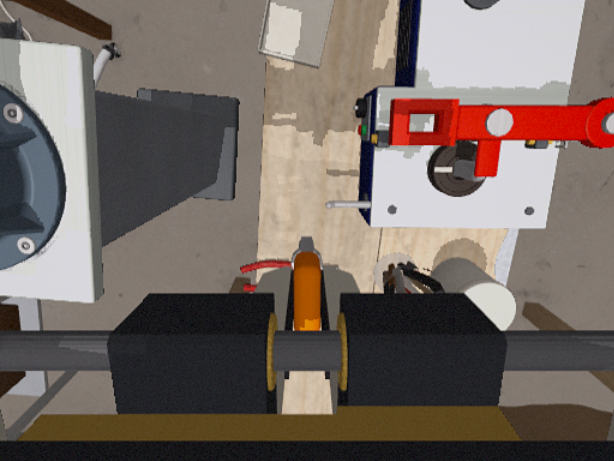

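The pin is held and its peg, at (350,205), is empty. The slot is at about (0.4992, 0.1042). Next: move the pin over it.

```bash
python3 -m handwheel '{"rows":[[-1,2,2,0,0],[-1,2,2.2,0,0],[-1,2,2.2,0,0],[-1,1.76,2.4,0,0],[-1,0,0,0,0]]}'|head -2
python3 -m handwheel '{"rows":[[-1,0,0,1.5,0],[-1,0,0,1.3,0],[-1,0,0,0,0],[-1,0,0,0,0],[-1,0,0,0,0]]}'
python3 - <<'E'
from h import *
print(env.observe()["position"])
c=cam("scene");a=c["img"][130:260,190:340];cv2.imwrite("pics/s4.png",cv2.resize(a[...,::-1],None,fx=4,fy=4,interpolation=2))
E
```

```text
time: 6.6
position: [0.5016, 0.1084, 0.2935]
time: 7.02
position: [0.4996, 0.1057, 0.2675]
tool_rot: [0.0, 0.673, 0.739, 0.0]
contact_force: [-0.0, 0.6, -0.6]
grip_width: 0.125
grip_force: 30.0
[0.49959017 0.10568964 0.26747339]
```

View pics/s4.png

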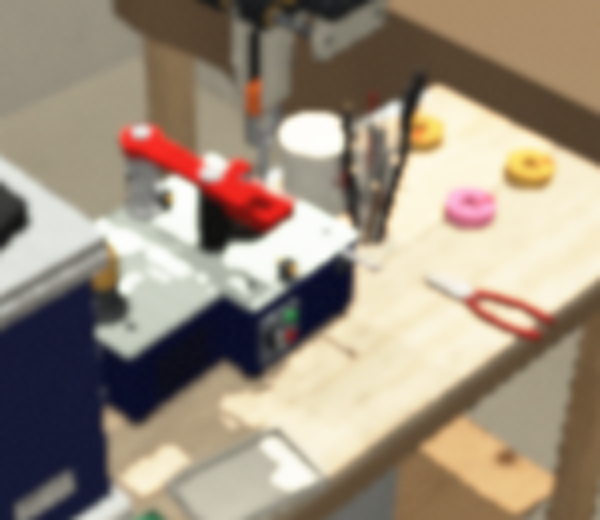

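The pin hangs just above the slot: tip near (262,180), slot near (265,203). I'll descend slowly and watch the force.

```bash
python3 -m handwheel '{"rows":[[-1,0,0,0.4,0],[-1,0,0,0.4,0],[-1,0,0,0.4,0],[-1,0,0,0,0],[-1,0,0,0,0]]}'|sed -n 2,4p
python3 -m handwheel '{"rows":[[-1,0,0,0.3,0],[-1,0,0,0.3,0],[-1,0,0,0.3,0],[-1,0,0,0,0],[-1,0,0,0,0]]}'|sed -n 2,4p
python3 -m handwheel '{"rows":[[-1,0,0,0.3,0],[-1,0,0,0.3,0],[-1,0,0,0.2,0],[-1,0,0,0,0],[-1,0,0,0,0]]}'
python3 - <<'E'
from h import *
c=cam("wrist");save(c,"w5.png",1.2)
E
```

```text
position: [0.4994, 0.1058, 0.2549]
tool_rot: [-0.0, 0.673, 0.74, -0.0]
contact_force: [-1.0, -0.1, -0.5]
position: [0.4995, 0.1059, 0.246]
tool_rot: [-0.0, 0.673, 0.74, -0.0]
contact_force: [0.2, -0.5, 0.1]
time: 8.32
position: [0.4995, 0.1058, 0.238]
tool_rot: [-0.0, 0.673, 0.74, -0.0]
contact_force: [0.0, 0.4, -0.2]
grip_width: 0.127
grip_force: 30.0
```

View pics/w5.png

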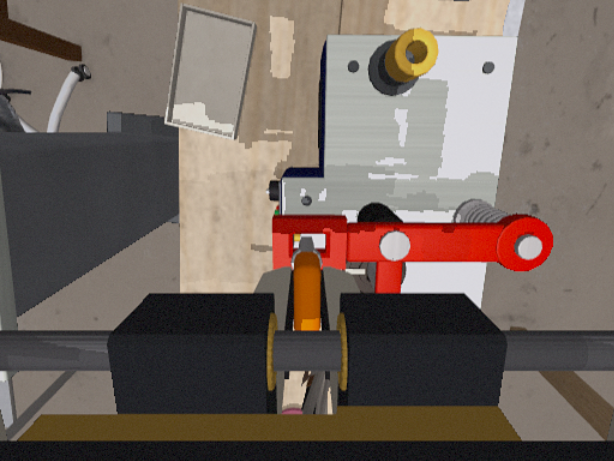

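The pin is in the slot at (310,240), with no contact force. The bush mouth shows at (424,48) and the tray at (210,75). I'll measure both.

```bash
python3 - <<'E'
from h import *
c=cam("wrist");np.savez("/tmp/w5.npz",**c);P=cloud(c);hsv=cv2.cvtColor(c["img"],cv2.COLOR_RGB2HSV);H,S,V=[hsv[...,i].astype(int) for i in range(3)]
m=(H>18)&(H<32)&(S>120)&(V>60)&(P[...,1]>.18)&(P[...,2]>.1495)
yx=np.argwhere(m);print(len(yx),cv2.minEnclosingCircle(yx[:,::-1].astype(np.float32)))
(u,v),r=cv2.minEnclosingCircle(yx[:,::-1].astype(np.float32));b=plane(c,u,v,.154);print("bush",b,P[m][:,:2].mean(0))
hole=(V<90)&(np.hypot(*(np.indices(V.shape)-np.array([v,u])[:,None,None]))<r*.8);q=np.argwhere(hole);print("hole",len(q),plane(c,q[:,1].mean(),q[:,0].mean(),.154))
slot=np.array([.4992,.1042])
for th in(.088,.092,.096):
    d=lambda x,y:np.array([x*np.cos(th)-y*np.sin(th),x*np.sin(th)+y*np.cos(th)])
    O=slot-d(-.055,.040);print(th,"origin",O,"bush pred",O+d(.009,.158),"pivot",O+d(.085,.04))
    if th==.092:
        for q in np.arange(0,1.04,.1): print(round(q,1),(O+d(.085-.14*np.cos(q),.04+.14*np.sin(q))-slot).round(4), end=" ")
# tray: find its light rim corners
m=((P[...,2]>.008)&(P[...,2]<.022)&(P[...,0]>.3)&(P[...,0]<.5)&(P[...,1]>.1)).astype(np.uint8)
k,l,st,ce=cv2.connectedComponentsWithStats(m)
for i in range(1,k):
    if st[i,4]>30:
        r=cv2.minAreaRect(np.argwhere(l==i)[:,::-1].astype(np.float32));bx=cv2.boxPoints(r);print(st[i],"tray corners",plane(c,bx[:,0],bx[:,1],.016).round(4).tolist())
E
```

```text
929 ((345.04998779296875, 42.91666793823242), 20.71183204650879)
bush [0.55347167 0.22796938 0.154     ] [0.55409517 0.22789349]
hole 40 [0.55404154 0.22492838 0.154     ]
0.088 origin [0.55750264 0.06918854] bush pred [0.55258175 0.22736813] pivot [0.63865827 0.11650411]
0.092 origin [0.55764222 0.06942203] bush pred [0.55208865 0.22758067] pivot [0.63860794 0.11706184]
0.0 [0. 0.] 0.1 [-0.0006  0.014 ] 0.2 [0.0002 0.028 ] 0.3 [0.0024 0.0418] 0.4 [0.006  0.0553] 0.5 [0.0109 0.0684] 0.6 [0.0171 0.081 ] 0.7 [0.0245 0.0928] 0.8 [0.0331 0.1039] 0.9 [0.0427 0.1141] 1.0 [0.0533 0.1232] 0.096 origin [0.55778086 0.06965607] bush pred [0.55159471 0.22779124] pivot [0.63855538 0.11761937]
[ 137    2   76  115 1145] tray corners [[0.3443, 0.1667, 0.016], [0.3658, 0.2781, 0.016], [0.437, 0.273, 0.016], [0.421, 0.1601, 0.016]]
```

```bash
python3 -m handwheel '{"rows":[[-1,0.7,0.02,0,0],[-1,0.7,0.05,0,0],[-1,1.39,0.22,0,0],[-1,1.35,0.35,0,0],[-1,0,0,0,0]]}'
python3 -m handwheel '{"rows":[[-1,1.31,0.48,0,0],[-1,1.25,0.61,0,0],[-1,1.2,0.74,0,0],[-1,1.1,0.85,0,0],[-1,0,0,0,0]]}'
python3 -m handwheel '{"rows":[[-1,1.02,0.96,0,0],[-1,0.93,1.05,0,0],[-1,0.41,0.6,0,0],[-1,0.43,0.65,0,0],[-1,0,0,0,0]]}'
python3 - <<'E'
from h import *
c=cam("wrist");save(c,"w6.png",1.2);print(env.observe()["position"])
E
```

```text
time: 8.83
position: [0.5021, 0.1496, 0.2382]
tool_rot: [-0.0, 0.673, 0.74, 0.0]
contact_force: [-0.5, -2.4, 0.0]
grip_width: 0.129
grip_force: 30.0
time: 9.25
position: [0.5247, 0.2003, 0.2379]
tool_rot: [-0.0, 0.673, 0.74, -0.0]
contact_force: [-2.5, -1.4, 0.9]
grip_width: 0.125
grip_force: 30.0
time: 9.67
position: [0.5542, 0.2298, 0.2378]
tool_rot: [-0.0, 0.673, 0.74, -0.0]
contact_force: [-2.9, -0.2, 0.4]
grip_width: 0.129
grip_force: 30.0
[0.55376093 0.22943867 0.23778325]
```

View pics/w6.png

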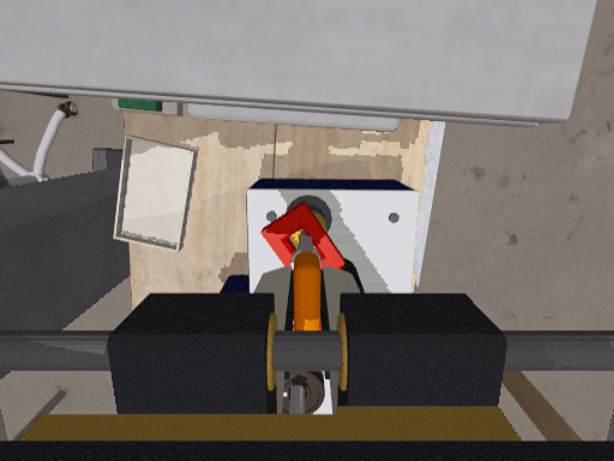

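The arm is over the bush, with brass visible through the slot at (293,236). I'll lower the pin slowly.

```bash
python3 -m handwheel '{"rows":[[-1,0,0,0.3,0],[-1,0,0,0.3,0],[-1,0,0,0.2,0],[-1,0,0,0,0],[-1,0,0,0,0]]}'|sed -n 2,4p
python3 -m handwheel '{"rows":[[-1,0,0,0.2,0],[-1,0,0,0.2,0],[-1,0,0,0.2,0],[-1,0,0,0,0],[-1,0,0,0,0]]}'|sed -n 2,4p
```

```text
position: [0.5538, 0.2292, 0.2298]
tool_rot: [-0.0, 0.673, 0.739, -0.0]
contact_force: [-1.6, -2.1, -2.4]
position: [0.5542, 0.2296, 0.224]
tool_rot: [0.0, 0.673, 0.74, 0.0]
contact_force: [-0.1, -0.3, -0.8]
```

```bash
python3 -m handwheel '{"rows":[[-1,0,0,0.3,0],[-1,0,0,0.3,0],[-1,0,0,0.3,0],[-1,0,0,0,0],[-1,0,0,0,0]]}'|sed -n 2,4p
python3 -m handwheel '{"rows":[[-1,0,0,0.15,0],[-1,0,0,0.15,0],[-1,0,0,0.1,0],[-1,0,0,0,0],[-1,0,0,0,0]]}'|sed -n 2,4p
```

```text
position: [0.554, 0.2295, 0.2146]
tool_rot: [-0.0, 0.673, 0.74, -0.0]
contact_force: [1.7, 0.8, -4.3]
position: [0.5541, 0.2295, 0.2112]
tool_rot: [0.0, 0.673, 0.74, 0.0]
contact_force: [0.3, 1.7, 1.6]
```

```bash
python3 -m handwheel '{"rows":[[-1,0,0,0.1,0],[-1,0,0,0.05,0],[-1,0,0,0,0],[-1,0,0,0,0],[-1,0,0,0,0]]}'|sed -n 2,4p
python3 -m handwheel '{"rows":[[-1,0,0,0.05,0],[-1,0,0,0,0],[-1,0,0,0,0],[-1,0,0,0,0],[-1,0,0,0,0]]}'|sed -n 2,4p
```

```text
position: [0.5542, 0.2296, 0.2105]
tool_rot: [0.0, 0.673, 0.74, 0.0]
contact_force: [-1.8, 1.4, 8.0]
position: [0.5543, 0.2296, 0.2104]
tool_rot: [0.0, 0.673, 0.74, 0.001]
contact_force: [-1.8, 0.3, 12.2]
```

```bash
python3 -m handwheel '{"rows":[[-1,0,0,-0.1,0],[-0.14,0,0,0,0],[-0.14,0,0,0,0],[-0.14,0,0,0,0],[-0.14,0,0,0,0]]}'|sed -n 2,5p
python3 -m handwheel '{"rows":[[-0.14,0,0,-1,0],[-0.14,0,0,-3,0],[-0.14,0,0,-3.5,0],[-0.14,0,0,-3,0],[-0.14,0,0,0,0]]}'|sed -n 2,5p
python3 -m handwheel '{"rows":[[0.5,-4,-0.5,0,0],[0.5,-4,-0.5,0,0],[0.5,-4,-0.5,0,0],[0.5,-4,0,0,0],[0.5,-4,0,0,0]]}'|sed -n 2,2p
python3 -m handwheel '{"rows":[[0.5,-1.5,0,0,0],[0.5,0,0,0,0],[0.5,0,0,0,0],[0.5,0,0,0,0],[0.5,0,0,0,0]]}'|sed -n 2,5p
python3 - <<'E'
from h import *
c=cam("wrist");save(c,"w7.png",1.56);np.savez("/tmp/w7.npz",**c)
E
```

```text
position: [0.5539, 0.2293, 0.2098]
tool_rot: [-0.0, 0.673, 0.74, -0.0]
contact_force: [-0.7, -0.3, 0.1]
grip_width: 0.365
position: [0.5557, 0.23, 0.3223]
tool_rot: [0.002, 0.673, 0.74, 0.004]
contact_force: [1.2, -0.0, 0.6]
grip_width: 0.433
position: [0.5574, 0.0271, 0.3156]
position: [0.5592, 0.0152, 0.3152]
tool_rot: [-0.0, 0.673, 0.74, 0.0]
contact_force: [0.1, -0.3, 0.3]
grip_width: 0.748
```

View pics/w7.png

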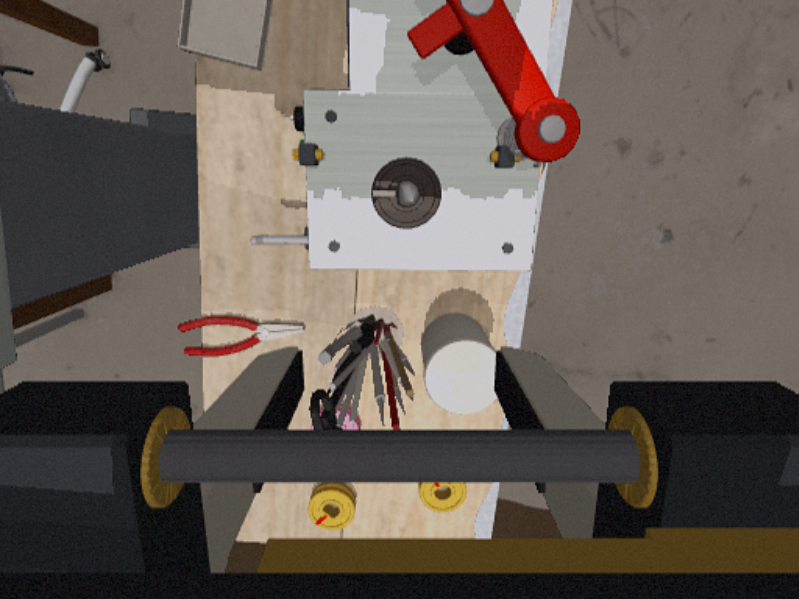

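The arm stands open, held by the pin. The worn roll is on the shaft at (406,192), and the wire guides are at (308,153) and (503,155). Next come precise positions, heights and the tray.

```bash
python3 - <<'E'
from h import *
c=dict(np.load("/tmp/w7.npz"));P=cloud(c);g=cv2.cvtColor(c["img"],cv2.COLOR_RGB2GRAY)
m=((P[...,2]>.106)&(P[...,2]<.116)&(np.hypot(P[...,0]-.5578,P[...,1]-.0692)<.035)).astype(np.uint8)
q=np.argwhere(m)[:,::-1].astype(np.float32);(u,v),r=cv2.minEnclosingCircle(q);print("roll px",u,v,r,plane(c,u,v,.111),len(q))
m2=((P[...,2]>.147)&(P[...,2]<.157)&(np.hypot(P[...,0]-.5578,P[...,1]-.0692)<.02))
q=np.argwhere(m2);print("shaft top",len(q),plane(c,q[:,1].mean(),q[:,0].mean(),.152),np.percentile(P[m2][:,2],[50,95]))
k=(np.hypot(P[...,0]-.6386,P[...,1]-.1168)<.025)&(P[...,2]>.1);print("pivot z",np.percentile(P[k][:,2],[50,95,100]))
k=(np.hypot(P[...,0]-.6386,P[...,1]-.1168)<.15)&(P[...,2]>.16);print("arm max z, (x,y)",P[k][:,2].max())
c=dict(np.load("/tmp/w5.npz"));P=cloud(c)
# tray outer rim from w5
m=((P[...,2]>.011)&(P[...,2]<.022)&(P[...,0]>.32)&(P[...,0]<.46)&(P[...,1]>.14)&(P[...,1]<.31)).astype(np.uint8)
pts=P[m>0][:,:2].astype(np.float32);rr=cv2.minAreaRect(pts*1000);print(rr)
cl=((P[...,2]>-.006)&(P[...,2]<.024)&(P[...,0]>.32)&(P[...,0]<.46)).astype(np.uint8)
hull=cv2.convexHull(np.argwhere(m)[:,::-1].astype(np.int32));a=cv2.approxPolyDP(hull,4,True)[:,0];print(a.tolist(),plane(c,a[:,0],a[:,1],.016).round(4).tolist())
E
```

```text
roll px 260.4195861816406 123.1817398071289 22.873023986816406 [0.559211   0.06949266 0.111     ] 1433
shaft top 158 [0.55954372 0.07053476 0.152     ] [0.1505869  0.15279183]
pivot z [0.16955709 0.17596519 0.17896975]
arm max z, (x,y) 0.4813423465811356
((392.70623779296875, 219.3043975830078), (110.08911895751953, 70.51287078857422), 82.13477325439453)
[[211, 18], [194, 116], [137, 102], [150, 2]] [[0.4337, 0.2684, 0.016], [0.4197, 0.1602, 0.016], [0.3515, 0.1699, 0.016], [0.3658, 0.2779, 0.016]]
```

```bash
python3 -m handwheel '{"rows":[[0.45,0,0,0,0.125],[0.45,0,0,0,0.125],[0.45,2.5,-0.4,1,0],[0.45,2.88,-0.46,3,0],[0.45,0,0,3,0]]}'|sed -n 2,2p
python3 -m handwheel '{"rows":[[0.45,0,0,3,0],[0.45,0,0,1.5,0],[0.45,0,0,0,0],[0.45,0,0,0,0],[0.45,0,0,0,0]]}'
python3 - <<'E'
from h import *
s=env.observe();M=Rq(s["tool_rot"]);print(s["position"],M[:2,:2].round(3).tolist(), M[:2,:2].T@(np.array([.5590,.0697])-s["position"][:2]))
E
```

```text
position: [0.5593, 0.0726, 0.2454]
time: 14.77
position: [0.5598, 0.0688, 0.2017]
tool_rot: [0.001, 0.76, 0.65, 0.001]
contact_force: [0.9, -0.0, -0.1]
grip_width: 0.724
grip_force: 0.0
[0.55980008 0.06876589 0.20171105] [[0.155, 0.988], [0.988, -0.155]] [ 0.00079903 -0.00093501]
```

```bash
python3 -m handwheel '{"rows":[[0.45,0.08,-0.09,2.5,0],[0.45,0,0,3,0],[0.45,0,0,3,0],[0.45,0,0,1.75,0],[0.45,0,0,0,0]]}'|sed -n 2,5p
python3 -m handwheel '{"rows":[[-1,0,0,0,0],[-1,0,0,0,0],[-1,0,0,0,0],[-1,0,0,0,0],[-1,0,0,0,0]]}' 40
```

```text
position: [0.5573, 0.0693, 0.0959]
tool_rot: [-0.001, 0.76, 0.65, -0.001]
contact_force: [-0.2, -0.4, 0.3]
grip_width: 0.722
time: 15.6
position: [0.5595, 0.0693, 0.0998]
tool_rot: [0.001, 0.76, 0.65, 0.001]
contact_force: [-0.7, -0.1, 7.5]
grip_width: 0.546
grip_force: 40.0
```

```bash
python3 -m handwheel '{"rows":[[-1,0,0,-0.5,0],[-1,0,0,-1,0],[-1,0,0,-1.2,0],[-1,0,0,-1.2,0],[-1,0,0,-1.2,0]]}'
python3 -m handwheel '{"rows":[[-1,0,0,-1.2,0],[-1,0,0,-1.5,0],[-1,0,0,-2,0],[-1,0,0,-3,0],[-1,0,0,0,0]]}'
python3 - <<'E'
from h import *
s=env.observe();M=Rq(s["tool_rot"]);psi=np.arctan2(M[1,0],M[0,0])
want=np.radians(82.13+90);t=np.array([.3927,.2192]);print(s["position"],psi,"turn",-(want-psi),"delta now",M[:2,:2].T@(t-s["position"][:2]))
E
```

```text
time: 16.02
position: [0.5585, 0.0693, 0.1505]
tool_rot: [0.0, 0.76, 0.65, 0.0]
contact_force: [2.3, 1.0, -4.0]
grip_width: 0.547
grip_force: 40.0
time: 16.43
position: [0.5601, 0.0692, 0.232]
tool_rot: [0.002, 0.76, 0.65, 0.003]
contact_force: [-0.3, 0.4, -1.2]
grip_width: 0.546
grip_force: 40.0
[0.56005725 0.06915281 0.23198933] 1.4148715496231767 turn -1.5893636918346628 delta now [ 0.12223727 -0.18862429]
```

```bash
python3 - <<'E'
from h import *
for n in("top0","w6"):
    try:c=dict(np.load(f"/tmp/{n}.npz"))
    except: continue
    P=cloud(c);k=(P[...,2]>.08)&(P[...,1]>.2)&(P[...,1]<.5)&(P[...,0]>.3)&(P[...,0]<.7)
    Q=P[k];Q=Q[Q[:,1]>.245]
    for z in(.08,.15,.25,.35):
        q=Q[(Q[:,2]>z)];print(n,z,"minx",np.percentile(q[:,0],1),"miny",np.percentile(q[:,1],1),len(q))
    q=Q[(Q[:,2]>.25)&(Q[:,1]<.35)];print("corner minx",np.percentile(q[:,0],1))
E
```

```text
top0 0.08 minx 0.4316781367765927 miny 0.24990436282282763 6613
top0 0.15 minx 0.4327294428330386 miny 0.30295592418406664 6176
top0 0.25 minx 0.4325732328616361 miny 0.3029078044450845 6044
top0 0.35 minx 0.448412064354961 miny 0.3867004278808727 1028
corner minx 0.43504293710025627
```

```bash
python3 -m handwheel '{"rows":[[-1,2.04,-3.14,0,0],[-1,2.04,-3.14,0,0],[-1,2.04,-3.14,0,0],[-1,2.04,-3.14,0,0],[-1,2.04,-3.14,0,0]]}'|sed -n 2,2p
python3 -m handwheel '{"rows":[[-1,2.04,-3.14,0,0],[-1,0,0,0,0.124],[-1,0,0,0,0.124],[-1,0,0,0,0.124],[-1,0,0,0,0.124]]}'|sed -n 2,2p
python3 -m handwheel '{"rows":[[-1,0,0,0,0.124],[-1,0,0,0,0.124],[-1,0,0,0,0.124],[-1,0,0,0,0.124],[-1,0,0,0,0.124]]}'|sed -n 2,2p
python3 -m handwheel '{"rows":[[-1,0,0,0,0.124],[-1,0,0,0,0],[-1,0,0,3,0],[-1,0,0,3,0],[-1,0,0,0,0]]}'
python3 - <<'E'
from h import *
s=env.observe();M=Rq(s["tool_rot"]);psi=np.degrees(np.arctan2(M[1,0],M[0,0]))
t=np.array([.3927,.2192]);print(s["position"],psi,M[:2,:2].round(3).tolist(),"delta now",M[:2,:2].T@(t-s["position"][:2]))
c=cam("wrist");save(c,"w8.png",1.2)
E
```

```text
position: [0.4173, 0.1948, 0.2262]
position: [0.3907, 0.2193, 0.2263]
position: [0.3909, 0.2191, 0.2262]
time: 18.1
position: [0.3887, 0.2182, 0.1622]
tool_rot: [0.001, 0.996, 0.089, -0.003]
contact_force: [-0.7, -0.2, -3.2]
grip_width: 0.545
grip_force: 40.0
[0.38874727 0.21820303 0.16215072] 10.250723569572989 [[0.984, 0.178], [0.178, -0.984]] delta now [ 0.00406696 -0.00027759]
```

View pics/w8.png

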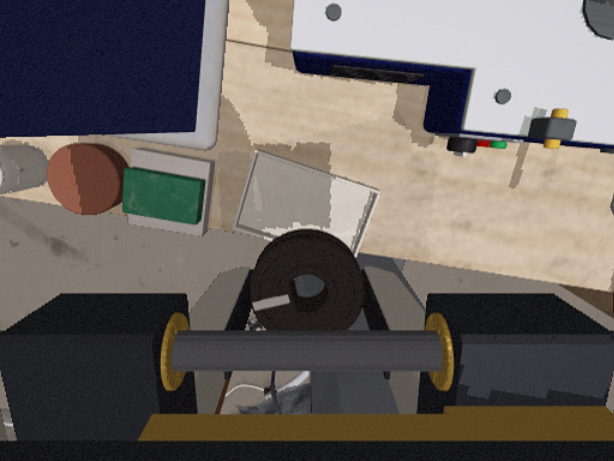

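The tray lies at (308,200) and the roll is level in the fingers above it. I'll lower it.

```bash
python3 -m handwheel '{"rows":[[-1,0.35,0,2.5,0],[-1,0,0,3,0],[-1,0,0,3,0],[-1,0,0,2.5,0],[-1,0,0,1.5,0]]}'|sed -n 2,2p
python3 -m handwheel '{"rows":[[-1,0,0,0.7,0],[-1,0,0,0.7,0],[-1,0,0,0.5,0],[-1,0,0,0,0],[-1,0,0,0,0]]}'
python3 -m handwheel '{"rows":[[-1,0,0,0.3,0],[-1,0,0,0.2,0],[-1,0,0,0.1,0],[-1,0,0,0,0],[-1,0,0,0,0]]}'
```

```text
position: [0.395, 0.2201, 0.0404]
time: 18.98
position: [0.3952, 0.2203, 0.0225]
tool_rot: [-0.0, 0.996, 0.088, 0.001]
contact_force: [0.4, 0.5, -1.1]
grip_width: 0.546
grip_force: 40.0
time: 19.4
position: [0.3947, 0.2201, 0.0158]
tool_rot: [0.0, 0.996, 0.087, -0.0]
contact_force: [0.9, 0.5, -2.5]
grip_width: 0.546
grip_force: 40.0
```

```bash
python3 -m handwheel '{"rows":[[-1,-0.2,0.05,0.2,0],[-1,0,0,0.2,0],[-1,0,0,0.1,0],[-1,0,0,0,0],[-1,0,0,0,0]]}'|sed -n 2,4p
python3 -m handwheel '{"rows":[[-1,0,0,0.1,0],[-1,0,0,0,0],[0.22,0,0,0,0],[0.22,0,0,0,0],[0.22,0,0,0,0]]}'
```

```text
position: [0.3928, 0.2192, 0.0107]
tool_rot: [0.0, 0.996, 0.087, -0.0]
contact_force: [1.3, -0.3, -1.8]
time: 20.23
position: [0.393, 0.2193, 0.0099]
tool_rot: [-0.0, 0.996, 0.087, 0.0]
contact_force: [0.3, -0.4, 0.1]
grip_width: 0.605
grip_force: 0.0
```

```bash
python3 -m handwheel '{"rows":[[0.22,0,0,-0.5,0],[0.22,0,0,-1,0],[0.22,0,0,-2,0],[0.22,0,0,-3,0],[0.22,0,0,-4,0]]}'|sed -n 2,5p
python3 -m handwheel '{"rows":[[0.5,0,0,-4,0],[0.5,0,0,-4,0],[0.5,-3,0,-3,0],[0.5,-3,0,0,0],[0.5,0,0,0,0]]}'|sed -n 2,5p
python3 - <<'E'
from h import *
c=cam("wrist");np.savez("/tmp/w9.npz",**c);t=cam("top");np.savez("/tmp/t9.npz",**t)
P=cloud(c)
k=(np.hypot(P[...,0]-.3927,P[...,1]-.2192)<.027)&(P[...,2]>.005)&(P[...,2]<.05)
q=P[k];print(len(q),np.percentile(q[:,2],[5,50,95]));A=np.c_[q[:,:2],np.ones(len(q))];k2=abs(q[:,2]-np.median(q[:,2]))<.006;print("plane slope",np.linalg.lstsq(A[k2],q[k2,2],rcond=None)[0],q[k2].mean(0))
a=np.hstack([c["img"][:300],t["img"][120:420-0][:264] if 0 else c["img"][:300,:0]]);b=cv2.resize(t["img"][130:260,190:430],(480,260))
o=np.zeros((560,512,3),np.uint8);o[:300]=c["img"][:300];o[300:,:480]=b;cv2.imwrite("pics/m9.png",o[...,::-1])
E
```

```text
position: [0.3917, 0.2187, 0.1154]
tool_rot: [0.0, 0.996, 0.087, -0.001]
contact_force: [-0.3, 0.8, 0.6]
grip_width: 0.612
position: [0.331, 0.2082, 0.2262]
tool_rot: [-0.0, 0.996, 0.088, 0.001]
contact_force: [-0.1, 0.1, 0.1]
grip_width: 0.753
1450 [0.01835329 0.0199596  0.02143431]
plane slope [-0.0034937   0.00491083  0.02025287] [0.39321077 0.21872374 0.01995323]
```

View pics/m9.png

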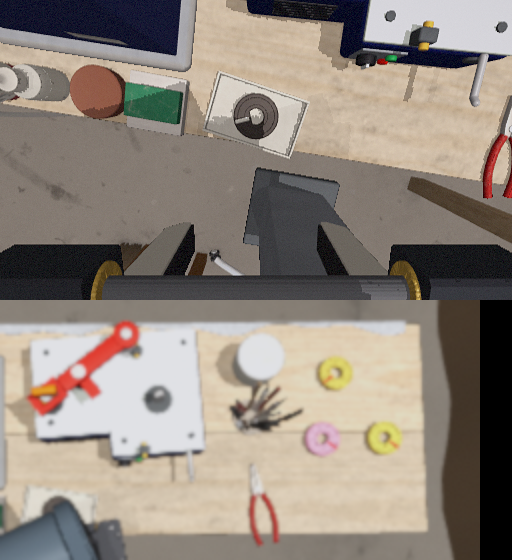

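The worn roll lies flat in the tray at (255,117), with its top level at z 0.020. In the top view both brass rolls are still where they were. Next is the back roll (A).

```bash
cat > roll.py <<'E'
from h import *
import sys
def find(c,near,h=.018,rad=.06):
    P=cloud(c);hsv=cv2.cvtColor(c["img"],cv2.COLOR_RGB2HSV);H,S,V=[hsv[...,i].astype(int) for i in range(3)]
    loc=np.hypot(P[...,0]-near[0],P[...,1]-near[1])<rad
    top=(abs(P[...,2]-h)<.006)&loc&(S>110)
    q=np.argwhere(top)[:,::-1].astype(np.float32);pl=plane(c,q[:,0],q[:,1],h)[:,:2]
    (cx,cy),r=cv2.minEnclosingCircle((pl*1000).astype(np.float32));ctr=np.array([cx,cy])/1000
    red=top&((H<8)|(H>172))&(S>140);y=np.argwhere(red);rp=plane(c,y[:,1],y[:,0],h)[:,:2]
    d=rp.mean(0)-ctr
    return ctr,r,len(q),len(y),rp.mean(0),np.arctan2(d[1],d[0])
if __name__=="__main__":
    near=np.array([float(sys.argv[1]),float(sys.argv[2])]);place=float(sys.argv[3])
    s=env.observe();c=cam("wrist");save(c,sys.argv[4]+".png",1.2);M=Rq(s["tool_rot"]);psi=np.degrees(np.arctan2(M[1,0],M[0,0]))
    ctr,r,n,nr,rm,a=find(c,near);yaw=(np.degrees(a)+180+180)%360-180
    pick=place-(5.1-yaw);pick=(pick-psi+90)%180-90
    print("pos",s["position"].round(4),"psi",psi,"roll",ctr.round(4),"r",r,n,nr,"yaw",yaw,"turn(rad, tool)",-np.radians(pick).round(4))
    p2=np.radians(psi+pick);Tx=np.array([np.cos(p2),np.sin(p2)]);Ty=np.array([np.sin(p2),-np.cos(p2)]);d=ctr-s["position"][:2]
    print("after turn shift cm",(100*np.array([d@Tx,d@Ty])).round(2),"z down",(100*(s["position"][2])).round(2))
E
python3 -m handwheel '{"rows":[[0.5,1.12,3.78,-1,0],[0.5,1.12,3.78,-1,0],[0.5,1.12,3.78,-1,0],[0.5,1.12,3.78,0,0],[0.5,1.12,3.78,0,0]]}'|sed -n 2,2p
python3 -m handwheel '{"rows":[[0.5,1.12,3.78,0,0],[0.5,1.12,3.78,0,0],[0.5,1.12,3.78,0,0],[0.5,1.12,3.78,0,0],[0.5,1.12,3.78,0,0]]}'|sed -n 2,2p
python3 -m handwheel '{"rows":[[0.5,1.12,3.78,0,0],[0.5,1.12,3.78,0,0],[0.5,1.12,3.78,0,0],[0.5,1.12,3.78,0,0],[0.5,0,0,0,-0.11]]}'|sed -n 2,2p
python3 -m handwheel '{"rows":[[0.5,0,0,0,-0.11],[0.5,0,0,0,-0.11],[0.5,0,0,0,-0.1],[0.5,0,0,0,0],[0.5,0,0,0,0]]}'|sed -n 2,2p
python3 roll.py .63 -.25 81.1 w10
```

```text
position: [0.4236, 0.0304, 0.2548]
position: [0.5112, -0.1465, 0.2538]
position: [0.5822, -0.2909, 0.2522]
position: [0.5809, -0.2854, 0.2537]
pos [ 0.5809 -0.2854  0.2537] psi 34.45652708360492 roll [ 0.6131 -0.2097] r 25.697750091552734 1015 18 yaw -51.11702361764799 turn(rad, tool) 0.1671
after turn shift cm [ 6.11 -5.52] z down 25.37
```

```bash
python3 -m handwheel '{"rows":[[0.5,-2.5,1,0,-0.121],[0.5,-2.2,1.2,0,-0.121],[0.5,0,0,0,-0.121],[0.5,0,0,0,-0.121],[0.5,0,0,0,-0.121]]}'|sed -n 2,2p
python3 -m handwheel '{"rows":[[0.5,0,0,0,-0.121],[0.5,0,0,0,-0.121],[0.5,0,0,0,-0.121],[0.5,0,0,0,-0.121],[0.5,0,0,0,-0.121]]}'|sed -n 2,2p
python3 -m handwheel '{"rows":[[0.5,0,0,2,-0.121],[0.5,0,0,2,-0.121],[0.5,0,0,2,-0.121],[0.5,0,0,0,-0.121],[0.5,0,0,0,0]]}'|sed -n 2,2p
python3 -m handwheel '{"rows":[[0.5,0,0,0,0],[0.5,0,0,0,0],[0.5,0,0,0,0],[0.5,0,0,0,0],[0.5,0,0,0,0]]}'|sed -n 2,2p
python3 roll.py .512 -.286 81.1 w11
```

```text
position: [0.5572, -0.3316, 0.2541]
position: [0.5574, -0.3311, 0.2541]
position: [0.557, -0.3308, 0.1929]
position: [0.5574, -0.3311, 0.1946]
pos [ 0.5574 -0.3311  0.1946] psi 131.62985844408823 roll [ 0.5117 -0.2829] r 25.836181640625 1712 44 yaw 52.1461456805265 turn(rad, tool) 0.0608
after turn shift cm [ 6.61 -0.63] z down 19.46
```

```bash
python3 -m handwheel '{"rows":[[0.5,0,0,0,0.061],[0.5,3.3,-0.3,0,0],[0.5,3.31,-0.33,1,0],[0.5,0,0,4,0],[0.5,0,0,4,0]]}'|sed -n 2,2p
python3 -m handwheel '{"rows":[[0.5,0,0,4,0],[0.5,0,0,3,0],[0.5,0,0,1.5,0],[0.5,0,0,0,0],[0.5,0,0,0,0]]}'|sed -n 2,3p
python3 roll.py .512 -.286 81.1 w12
```

```text
position: [0.5119, -0.2828, 0.1056]
position: [0.5115, -0.283, 0.0192]
tool_rot: [-0.0, 0.437, 0.9, 0.0]
pos [ 0.5115 -0.283   0.0192] psi 128.19032010823562 roll [ 0.5128 -0.2849] r 37.41869354248047 5573 170 yaw 44.68646227402533 turn(rad, tool) 0.131
after turn shift cm [-0.24  0.01] z down 1.92
```

```bash
python3 -m handwheel '{"rows":[[0.5,0,0,0.8,0],[0.5,0,0,0.5,0],[0.5,0,0,0,0],[0.5,0,0,0,0],[-1,0,0,0,0]]}'|sed -n 2,4p
python3 -m handwheel '{"rows":[[-1,0,0,0,0],[-1,0,0,0,0],[-1,0,0,0,0],[-1,0,0,0,0],[-1,0,0,0,0]]}' 40
python3 -m handwheel '{"rows":[[-1,0,0,-1,0],[-1,0,0,-3,0],[-1,0,0,-4,0],[-1,0,0,-4,0],[-1,0,0,-4,0]]}'|sed -n 2,2p
python3 -m handwheel '{"rows":[[-1,0,0,-4,0],[-1,0,0,-4,0],[-1,0,0,0,0],[-1,0,0,0,0],[-1,0,0,0,0]]}'|sed -n 2,6p
cat > held.py <<'E'
from h import *
import sys
off=float(sys.argv[1]) # TCP height above roll underside
s=env.observe();c=cam("wrist");save(c,sys.argv[2]+".png",1.2);M=Rq(s["tool_rot"]);p=s["position"];h=p[2]-off+.018
hsv=cv2.cvtColor(c["img"],cv2.COLOR_RGB2HSV);H,S,V=[hsv[...,i].astype(int) for i in range(3)];P=cloud(c)
m=((H<8)|(H>172))&(S>140)&(V>60)&(abs(P[...,2]-h)<.008)&(np.hypot(P[...,0]-p[0],P[...,1]-p[1])<.03)
k,l,st,ce=cv2.connectedComponentsWithStats(m.astype(np.uint8));i=1+np.argmax(st[1:,4]);y=np.argwhere(l==i);q=plane(c,y[:,1],y[:,0],h)[:,:2]
b=(abs(P[...,2]-h)<.005)&(np.hypot(P[...,0]-p[0],P[...,1]-p[1])<.035)&(S>80)
z=np.argwhere(b)[:,::-1].astype(np.float32);pl=plane(c,z[:,0],z[:,1],h)[:,:2];(x0,y0),r=cv2.minEnclosingCircle((pl*1000).astype(np.float32))
d=q.mean(0)-p[:2];w,v=np.linalg.eigh(np.cov((q-q.mean(0)).T));ax=v[:,1]*np.sign(v[:,1]@d)
psi=np.degrees(np.arctan2(M[1,0],M[0,0]))
yaw=[(np.degrees(np.arctan2(e[1],e[0]))+360)%360-180 for e in(d,ax,q.mean(0)-np.array([x0,y0])/1000)]
print("pos",p.round(4),"psi",psi.round(2),"red px",len(y),"ext mm",(2*np.sqrt(w)*1000).round(1),"disc",x0,y0,r,len(z),"dtool",(M[:2,:2].T@(np.array([x0,y0])/1000-p[:2])).round(4))
print("yaw by tcp, axis, disc",np.round(yaw,1),"-> psi at place",[(psi+5.1-t).round(1) for t in yaw])
E
python3 held.py .006 w13
```

```text
position: [0.5117, -0.2831, 0.0066]
tool_rot: [0.0, 0.437, 0.9, -0.0]
contact_force: [0.0, 0.1, 0.3]
time: 26.32
position: [0.5117, -0.283, 0.0065]
tool_rot: [0.0, 0.437, 0.9, 0.0]
contact_force: [-0.0, 0.9, 2.9]
grip_width: 0.543
grip_force: 40.0
position: [0.5109, -0.2826, 0.1684]
position: [0.5109, -0.2826, 0.2454]
tool_rot: [-0.001, 0.437, 0.9, 0.0]
contact_force: [-0.2, 0.2, -2.7]
grip_width: 0.547
grip_force: 40.0
pos [ 0.5109 -0.2826  0.2454] psi 128.22 red px 198 ext mm [2.2 9.3] disc 510.56488037109375 -283.2679138183594 27.59479522705078 5746 dtool [-0.0003 -0.0006]
yaw by tcp, axis, disc [51.  51.3 50.3] -> psi at place [np.float64(82.3), np.float64(82.1), np.float64(83.0)]
```

```bash
python3 -m handwheel '{"rows":[[-1,0,0,0,0.115],[-1,0,0,0,0.115],[-1,0,0,0,0.115],[-1,0,0,0,0.115],[-1,0,0,0,0.115]]}'|sed -n 2,2p
python3 -m handwheel '{"rows":[[-1,0,0,0,0.115],[-1,0,0,0,0.113],[-1,2,0,0,0],[-1,3.5,0,0,0],[-1,3.5,0,0,0]]}'|sed -n 2,2p
python3 -m handwheel '{"rows":[[-1,3.8,0,0,0],[-1,3.8,0,0,0],[-1,3.8,0,0,0],[-1,3.8,0,0,0],[-1,3.8,0,0,0]]}'|sed -n 2,2p
python3 -m handwheel '{"rows":[[-1,3.8,0,0,0],[-1,2.5,0,0,0],[-1,1.2,0,0,0],[-1,0,0,0,0],[-1,0,0,0,0]]}'
cat > over.py <<'E'
from h import *
s=env.observe();M=Rq(s["tool_rot"]);print(s["position"].round(4),"psi",np.degrees(np.arctan2(M[1,0],M[0,0])).round(2),"shift cm",(100*M[:2,:2].T@(np.array([.5593,.0698])-s["position"][:2])).round(2))
E
python3 over.py; python3 held.py .006 w14
```

```text
position: [0.5108, -0.2826, 0.2441]
position: [0.5228, -0.193, 0.2441]
position: [0.5486, -0.0037, 0.2444]
time: 28.87
position: [0.5591, 0.0684, 0.245]
tool_rot: [-0.001, 0.753, 0.658, -0.001]
contact_force: [-0.8, -0.4, -2.5]
grip_width: 0.544
grip_force: 40.0
[0.5591 0.0684 0.245 ] psi 82.26 shift cm [ 0.14 -0.  ]
pos [0.5591 0.0684 0.245 ] psi 82.26 red px 195 ext mm [2.2 9.4] disc 559.0359497070312 67.99873352050781 27.69196319580078 5763 dtool [-0.0005 -0.    ]
yaw by tcp, axis, disc [6.8 5.3 5.3] -> psi at place [np.float64(80.6), np.float64(82.1), np.float64(82.1)]
```

```bash
python3 -m handwheel '{"rows":[[-1,0.16,0,2.5,0],[-1,0,0,3,0],[-1,0,0,2.5,0],[-1,0,0,0,0],[-1,0,0,0,0]]}'|sed -n 2,4p
python3 over.py
python3 -m handwheel '{"rows":[[-1,0,0,0.3,0],[-1,0,0,0.3,0],[-1,0,0,0.3,0],[-1,0,0,0.3,0],[-1,0,0,0,0]]}'|sed -n 2,4p
python3 -m handwheel '{"rows":[[-1,0,0,0.3,0],[-1,0,0,0.3,0],[-1,0,0,0,0],[-1,0,0,0,0],[-1,0,0,0,0]]}'|sed -n 2,4p
```

```text
position: [0.5594, 0.0691, 0.1658]
tool_rot: [-0.001, 0.754, 0.657, -0.001]
contact_force: [0.4, -0.5, -1.2]
[0.5594 0.0691 0.1658] psi 82.12 shift cm [ 0.07 -0.02]
position: [0.5597, 0.0703, 0.1541]
tool_rot: [-0.0, 0.754, 0.657, -0.0]
contact_force: [-0.3, -0.4, -1.9]
position: [0.5599, 0.0703, 0.1483]
tool_rot: [0.0, 0.753, 0.657, 0.0]
contact_force: [0.1, -0.2, -1.9]
```

```bash
python3 -m handwheel '{"rows":[[-1,0,0,0.5,0],[-1,0,0,0.5,0],[-1,0,0,0.5,0],[-1,0,0,0.5,0],[-1,0,0,0,0]]}'|sed -n 2,4p
python3 -m handwheel '{"rows":[[-1,0,0,0.5,0],[-1,0,0,0.5,0],[-1,0,0,0.5,0],[-1,0,0,0.4,0],[-1,0,0,0,0]]}'|sed -n 2,4p
python3 -m handwheel '{"rows":[[-1,0,0,0.3,0],[-1,0,0,0.2,0],[-1,0,0,0.1,0],[-1,0,0,0,0],[-1,0,0,0,0]]}'|sed -n 2,4p
```

```text
position: [0.5592, 0.0703, 0.1269]
tool_rot: [-0.001, 0.754, 0.657, -0.001]
contact_force: [1.0, 0.6, -3.0]
position: [0.5594, 0.0703, 0.1082]
tool_rot: [-0.0, 0.754, 0.657, -0.001]
contact_force: [-0.1, -0.5, -1.8]
position: [0.5599, 0.0703, 0.1033]
tool_rot: [0.0, 0.754, 0.657, 0.0]
contact_force: [-0.7, -0.0, -2.0]
```

```bash
python3 -m handwheel '{"rows":[[-1,0,0,0.2,0],[-1,0,0,0.15,0],[-1,0,0,0,0],[-1,0,0,0,0],[-1,0,0,0,0]]}'|sed -n 2,4p
python3 -m handwheel '{"rows":[[-1,0,0,0.1,0],[-1,0,0,0,0],[-1,0,0,0,0],[0.45,0,0,0,0],[0.45,0,0,0,0]]}'|sed -n 2,5p
python3 -m handwheel '{"rows":[[0.45,0,0,0,0],[0.45,0,0,0,0],[0.45,0,0,-0.5,0],[0.45,0,0,-1,0],[0.45,0,0,-3,0]]}'|sed -n 2,5p
python3 -m handwheel '{"rows":[[0.5,0,0,-4,0],[0.5,0,0,-4,0],[0.5,0,0,-2.5,0],[0.5,-3,0,0,0],[0.5,-3.9,0,0,0]]}'|sed -n 2,5p
python3 - <<'E'
from h import *
c=cam("wrist");P=cloud(c);r=np.hypot(P[...,0]-.5593,P[...,1]-.0698);k=(r<.024)&(r>.011)&(P[...,2]>.08);print("roll top z",np.percentile(P[k][:,2],[5,50,95]),k.sum(),env.observe()["position"])
E
python3 over.py
```

```text
position: [0.5598, 0.0703, 0.0997]
tool_rot: [-0.0, 0.754, 0.657, -0.0]
contact_force: [0.2, -0.2, -1.5]
position: [0.5601, 0.0703, 0.099]
tool_rot: [0.0, 0.754, 0.657, 0.0]
contact_force: [0.1, 0.4, -0.7]
grip_width: 0.641
position: [0.5581, 0.0702, 0.1418]
tool_rot: [-0.002, 0.754, 0.657, -0.002]
contact_force: [-0.0, 0.1, -0.2]
grip_width: 0.724
position: [0.5512, 0.0028, 0.2516]
tool_rot: [0.002, 0.752, 0.659, 0.002]
contact_force: [1.0, -1.2, -0.7]
grip_width: 0.749
roll top z [0.10904927 0.11040575 0.11180775] 1644 [ 0.5499274  -0.00378574  0.25057857]
[ 0.5499 -0.0038  0.2506] psi 82.19 shift cm [ 7.42 -0.07]
```

The first new roll is fully seated, top at 0.110. Next is roll A.

```bash
python3 -m handwheel '{"rows":[[0.5,-3.59,1.63,0,0],[0.5,-3.59,1.63,0,0],[0.5,-3.59,1.63,0,0],[0.5,-3.59,1.63,0,0],[0.5,-3.59,1.63,0,0]]}'|sed -n 2,2p
python3 -m handwheel '{"rows":[[0.5,-3.59,1.63,0,-0.1],[0.5,-3.59,1.63,0,-0.1],[0.5,0,0,0,-0.1],[0.5,0,0,0,-0.1],[0.5,0,0,2.5,0]]}'|sed -n 2,2p
python3 -m handwheel '{"rows":[[0.5,0,0,2.5,0],[0.5,0,0,0,0],[0.5,0,0,0,0],[0.5,0,0,0,0],[0.5,0,0,0,0]]}'|sed -n 2,2p
python3 roll.py .613 -.21 161 w15
python3 - <<'E'
from h import *
c=cam("wrist");P=cloud(c)
k=(P[...,2]>.06)&(P[...,2]<.25)&(P[...,0]>.45)&(P[...,0]<.75)&(P[...,1]<-.05)&(P[...,1]>-.2);q=P[k]
for x in np.arange(.48,.72,.03):
    m=(q[:,0]>x)&(q[:,0]<x+.03)
    if m.sum()>5: print(x.round(2),"min y of tall things",np.percentile(q[m][:,1],1).round(3),q[m][:,2].max().round(3),m.sum())
E
```

```text
position: [0.6071, -0.1889, 0.2498]
position: [0.6349, -0.2628, 0.2287]
position: [0.6339, -0.2614, 0.2009]
pos [ 0.6339 -0.2614  0.2009] psi 105.12875503662617 roll [ 0.6127 -0.2088] r 25.802396774291992 1626 49 yaw -51.87414151271173 turn(rad, tool) 0.0192
after turn shift cm [ 5.62 -0.78] z down 20.09
0.6 min y of tall things -0.118 0.091 672
0.63 min y of tall things -0.117 0.09 674
```

```bash
python3 -m handwheel '{"rows":[[0.5,0,0,0,0.019],[0.5,2.8,-0.4,0,0],[0.5,2.82,-0.38,1,0],[0.5,0,0,3.5,0],[0.5,0,0,4,0]]}'|sed -n 2,2p
python3 -m handwheel '{"rows":[[0.5,0,0,4,0],[0.5,0,0,3.5,0],[0.5,0,0,2,0],[0.5,0,0,0,0],[0.5,0,0,0,0]]}'|sed -n 2,4p
```

```text
position: [0.6134, -0.2079, 0.116]
position: [0.612, -0.2085, 0.0188]
tool_rot: [-0.0, 0.616, 0.788, -0.0]
contact_force: [-1.1, -0.2, 1.6]
```

```bash
python3 -m handwheel '{"rows":[[0.5,0,0,0.7,0],[0.5,0,0,0.6,0],[0.5,0,0,0,0],[0.5,0,0,0,0],[-1,0,0,0,0]]}'|sed -n 2,4p
python3 -m handwheel '{"rows":[[-1,0,0,0,0],[-1,0,0,0,0],[-1,0,0,0,0],[-1,0,0,0,0],[-1,0,0,0,0]]}' 40|sed -n 2,6p
python3 -m handwheel '{"rows":[[-1,0,0,-1,0],[-1,0,0,-3,0],[-1,0,0,-4,0],[-1,0,0,-4,0],[-1,0,0,-4,0]]}'|sed -n 2,2p
python3 -m handwheel '{"rows":[[-1,0,0,-4,0],[-1,0,0,-4,0],[-1,0,0,0,0],[-1,0,0,0,0],[-1,0,0,0,0]]}'|sed -n 2,6p
python3 held.py .006 w16
```

```text
position: [0.6123, -0.2087, 0.0064]
tool_rot: [0.0, 0.615, 0.788, 0.0]
contact_force: [-0.1, 0.0, -0.2]
position: [0.6122, -0.2086, 0.0061]
tool_rot: [0.0, 0.615, 0.788, 0.0]
contact_force: [-0.6, -0.1, 3.2]
grip_width: 0.546
grip_force: 40.0
position: [0.6113, -0.2083, 0.1677]
position: [0.6113, -0.2083, 0.2447]
tool_rot: [-0.001, 0.615, 0.788, -0.0]
contact_force: [1.0, 0.1, -2.7]
grip_width: 0.547
grip_force: 40.0
pos [ 0.6113 -0.2083  0.2447] psi 104.03 red px 216 ext mm [2.2 9.2] disc 611.1050415039062 -209.09695434570312 27.774948120117188 5806 dtool [-0.0007 -0.0004]
yaw by tcp, axis, disc [-49.8 -51.3 -52. ] -> psi at place [np.float64(158.9), np.float64(160.5), np.float64(161.2)]
```

```bash
python3 -m handwheel '{"rows":[[-1,2,0.1,0,0],[-1,3.5,0.2,0,0],[-1,3.8,0.24,0,0],[-1,3.8,0.24,0,0],[-1,3.8,0.24,0,0]]}'|sed -n 2,2p
python3 -m handwheel '{"rows":[[-1,3.8,0.24,0,0],[-1,3.8,0.24,0,0],[-1,2.5,0.16,0,0],[-1,1.26,0.08,0,0],[-1,0,0,0,-0.123]]}'|sed -n 2,2p
python3 -m handwheel '{"rows":[[-1,0,0,0,-0.123],[-1,0,0,0,-0.123],[-1,0,0,0,-0.123],[-1,0,0,0,-0.123],[-1,0,0,0,-0.123]]}'|sed -n 2,2p
python3 -m handwheel '{"rows":[[-1,0,0,0,-0.123],[-1,0,0,0,-0.123],[-1,0,0,0,0],[-1,0,0,0,0],[-1,0,0,0,0]]}'|sed -n 2,6p
python3 over.py; python3 held.py .006 w17
```

```text
position: [0.5795, -0.0406, 0.2437]
position: [0.5592, 0.072, 0.2442]
position: [0.5599, 0.0692, 0.2442]
position: [0.5601, 0.0695, 0.245]
tool_rot: [-0.001, 0.172, 0.985, -0.0]
contact_force: [0.3, 0.1, -2.1]
grip_width: 0.545
grip_force: 40.0
[0.5601 0.0695 0.245 ] psi 160.16 shift cm [ 0.09 -0.  ]
pos [0.5601 0.0695 0.245 ] psi 160.16 red px 216 ext mm [2.2 9.2] disc 559.4830322265625 68.91751861572266 27.6916446685791 5799 dtool [ 0.0004 -0.0008]
yaw by tcp, axis, disc [6.5 4.6 4.6] -> psi at place [np.float64(158.8), np.float64(160.7), np.float64(160.7)]
```

```bash
python3 -m handwheel '{"rows":[[-1,0.07,0.05,2.5,0],[-1,0,0,3,0],[-1,0,0,2.5,0],[-1,0,0,0,0],[-1,0,0,0,0]]}'|sed -n 2,4p
python3 -m handwheel '{"rows":[[-1,0,0,0.3,0],[-1,0,0,0.3,0],[-1,0,0,0.3,0],[-1,0,0,0.3,0],[-1,0,0,0,0]]}'|sed -n 2,4p
python3 -m handwheel '{"rows":[[-1,0,0,0.3,0],[-1,0,0,0.3,0],[-1,0,0,0,0],[-1,0,0,0,0],[-1,0,0,0,0]]}'|sed -n 2,4p
```

```text
position: [0.5595, 0.0705, 0.1654]
tool_rot: [-0.001, 0.171, 0.985, -0.0]
contact_force: [0.5, 0.1, -1.4]
position: [0.5597, 0.0705, 0.1536]
tool_rot: [-0.0, 0.17, 0.985, 0.0]
contact_force: [-0.5, -0.4, -2.4]
position: [0.5599, 0.0705, 0.1478]
tool_rot: [0.0, 0.17, 0.985, -0.0]
contact_force: [0.1, -0.3, -1.5]
```

```bash
python3 -m handwheel '{"rows":[[-1,0,0,0.5,0],[-1,0,0,0.5,0],[-1,0,0,0.5,0],[-1,0,0,0.5,0],[-1,0,0,0,0]]}'|sed -n 2,4p
python3 -m handwheel '{"rows":[[-1,0,0,0.4,0],[-1,0,0,0.2,0],[-1,0,0,0.2,0],[-1,0,0,0,0],[-1,0,0,0,0]]}'|sed -n 2,4p
python3 -m handwheel '{"rows":[[-1,0,0,0.15,0],[-1,0,0,0,0],[-1,0,0,0,0],[-1,0,0,0,0],[-1,0,0,0,0]]}'|sed -n 2,4p
```

```text
position: [0.5592, 0.0705, 0.1264]
tool_rot: [-0.001, 0.17, 0.985, -0.0]
contact_force: [-0.1, 0.1, -2.0]
position: [0.5598, 0.0705, 0.1197]
tool_rot: [-0.0, 0.17, 0.985, -0.0]
contact_force: [0.3, 0.5, -1.9]
position: [0.5599, 0.0705, 0.1183]
tool_rot: [0.0, 0.17, 0.985, 0.0]
contact_force: [-0.1, -1.2, -2.5]
```

```bash
python3 -m handwheel '{"rows":[[-1,0,0,0.1,0],[-1,0,0,0.05,0],[-1,0,0,0,0],[0.45,0,0,0,0],[0.45,0,0,0,0]]}'|sed -n 2,5p
python3 -m handwheel '{"rows":[[0.45,0,0,0,0],[0.45,0,0,0,0],[0.45,0,0,-0.5,0],[0.45,0,0,-1,0],[0.45,0,0,-3,0]]}'|sed -n 2,5p
python3 -m handwheel '{"rows":[[0.45,0,0,-4,0],[0.45,0,0,-4,0],[0.45,0,0,-4,0],[0.45,0,0,0,0.124],[0.45,0,0,0,0.124]]}'|sed -n 2,2p
python3 -m handwheel '{"rows":[[0.45,0,0,0,0.124],[0.45,0,0,0,0.124],[0.45,0,0,0,0.124],[0.45,0,0,0,0.124],[0.45,0,0,0,0.124]]}'|sed -n 2,2p
python3 -m handwheel '{"rows":[[0.45,0,0,0,0.124],[0.45,0,0,0,0.137],[-0.14,-3,0,0,0],[-0.14,-3,0,0,0],[-0.14,0,0,0,0]]}'|sed -n 2,5p
python3 - <<'E'
from h import *
s=env.observe();M=Rq(s["tool_rot"]);print(s["position"],np.degrees(np.arctan2(M[1,0],M[0,0])))
c=cam("wrist");save(c,"w18.png",1.2);P=cloud(c);r=np.hypot(P[...,0]-.5593,P[...,1]-.0698);k=(r<.024)&(r>.011)&(P[...,2]>.08);print("roll top z",np.percentile(P[k][:,2],[5,50,95]),k.sum())
E
```

```text
position: [0.5599, 0.0706, 0.1168]
tool_rot: [0.0, 0.17, 0.985, 0.0]
contact_force: [0.1, 0.1, 0.8]
grip_width: 0.649
position: [0.5581, 0.0704, 0.1598]
tool_rot: [-0.003, 0.17, 0.985, -0.001]
contact_force: [0.6, 1.0, -0.3]
grip_width: 0.726
position: [0.5607, 0.0706, 0.2855]
position: [0.5598, 0.0706, 0.2828]
position: [0.5669, 0.0074, 0.2827]
tool_rot: [0.001, 0.667, 0.745, -0.0]
contact_force: [-0.2, -0.4, -0.2]
grip_width: 0.556
[0.56687281 0.00738249 0.28270404] 96.29185283031187
roll top z [0.12695983 0.12836986 0.12982244] 1500
```

View pics/w18.png

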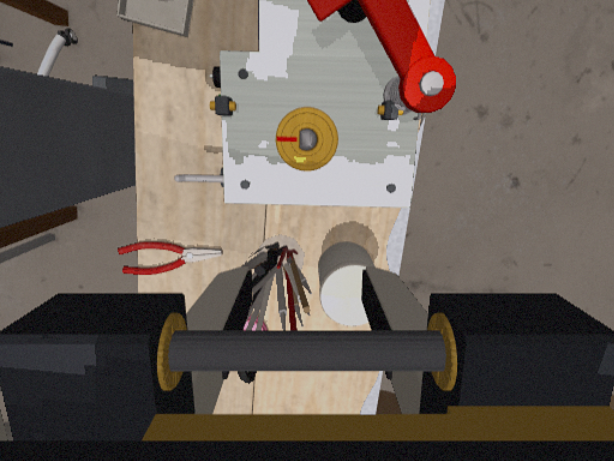

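Both rolls are down on the shaft at (307,138), top at 0.128, with the red stripe pointing to -x. The peg is free at (200,178). Next: back to the pin.

```bash
python3 -m handwheel '{"rows":[[-0.14,0,0,-1,0.015],[-0.14,3.7,0.14,-1,0],[-0.14,3.7,0.14,0,0],[-0.14,3.7,0.14,0,0],[-0.14,3.7,0.14,0,0]]}'|sed -n 2,2p
python3 -m handwheel '{"rows":[[-0.14,3.7,0.14,0,0],[-0.14,3.7,0.15,0,0],[-0.14,0,0,0,0],[-0.14,0,0,0,0],[-0.14,0,0,0,0]]}'|sed -n 2,5p
python3 - <<'E'
from h import *
s=env.observe();M=Rq(s["tool_rot"]);print(s["position"],np.degrees(np.arctan2(M[1,0],M[0,0])),M[:2,:2].T@(np.array([.5542,.2296])-s["position"][:2])*100)
E
```

```text
position: [0.5572, 0.1613, 0.3034]
position: [0.5532, 0.2331, 0.3025]
tool_rot: [0.0, 0.672, 0.741, 0.0]
contact_force: [0.1, -0.1, 0.7]
grip_width: 0.431
[0.55320269 0.23313231 0.30249827] 95.60189789799298 [-0.36127899  0.06477385]
```

```bash
python3 -m handwheel '{"rows":[[-0.14,-0.36,0.06,1.5,0],[-0.14,0,0,2.5,0],[-0.14,0,0,2.5,0],[-0.14,0,0,1.7,0],[-0.14,0,0,0.9,0]]}'|sed -n 2,4p
python3 -m handwheel '{"rows":[[-0.14,0,0,0,0],[-0.14,0,0,0,0],[-1,0,0,0,0],[-1,0,0,0,0],[-1,0,0,0,0]]}' 30|sed -n 2,4p
python3 -m handwheel '{"rows":[[-1,0,0,0,0],[-1,0,0,0,0],[-1,0,0,0,0],[-1,0,0,0,0],[-1,0,0,0,0]]}'|sed -n 2,6p
```

```text
position: [0.5538, 0.2279, 0.209]
tool_rot: [-0.001, 0.673, 0.74, -0.001]
contact_force: [-0.0, -0.5, -0.1]
position: [0.5548, 0.2292, 0.2117]
tool_rot: [0.0, 0.672, 0.741, 0.001]
contact_force: [-0.8, -0.2, -0.3]
position: [0.5544, 0.2292, 0.2111]
tool_rot: [-0.0, 0.672, 0.741, 0.0]
contact_force: [-3.7, -0.3, 4.7]
grip_width: 0.124
grip_force: 30.0
```

```bash
python3 -m handwheel '{"rows":[[-1,0,0,-0.5,0],[-1,0,0,-0.6,0],[-1,0,0,-0.6,0],[-1,0,0,-0.4,0],[-1,0,0,0,0]]}'|sed -n 2,6p
python3 -m handwheel '{"rows":[[-1,0,0,-0.3,0],[-1,0,0,-0.3,0],[-1,0,0,0,0],[-1,0,0,0,0],[-1,0,0,0,0]]}'|sed -n 2,6p
```

```text
position: [0.5545, 0.229, 0.2328]
tool_rot: [0.0, 0.672, 0.741, 0.0]
contact_force: [-2.7, -1.7, 1.2]
grip_width: 0.125
grip_force: 30.0
position: [0.5546, 0.2292, 0.238]
tool_rot: [0.0, 0.672, 0.741, 0.0]
contact_force: [-3.7, -2.1, 1.3]
grip_width: 0.128
grip_force: 30.0
```

```bash
python3 -m handwheel '{"rows":[[-1,-0.42,-0.65,0,0],[-1,-0.41,-0.6,0,0],[-1,-0.47,-0.53,0,0],[-1,-0.46,-0.52,0,0],[-1,-0.51,-0.48,0,0]]}'|sed -n 2,4p
python3 -m handwheel '{"rows":[[-1,-0.51,-0.48,0,0],[-1,-0.55,-0.43,0,0],[-1,-0.55,-0.42,0,0],[-1,-0.6,-0.37,0,0],[-1,-0.6,-0.37,0,0]]}'|sed -n 2,4p
python3 -m handwheel '{"rows":[[-1,-0.63,-0.31,0,0],[-1,-0.62,-0.3,0,0],[-1,-0.66,-0.24,0,0],[-1,-0.65,-0.24,0,0],[-1,0,0,0,0]]}'|sed -n 2,4p
```

```text
position: [0.5282, 0.2033, 0.2377]
tool_rot: [-0.0, 0.672, 0.741, -0.0]
contact_force: [-3.0, -1.9, -0.5]
position: [0.5108, 0.1733, 0.2377]
tool_rot: [0.0, 0.672, 0.741, 0.0]
contact_force: [-2.9, -1.6, -1.0]
position: [0.5026, 0.1462, 0.2378]
tool_rot: [0.0, 0.672, 0.74, -0.0]
contact_force: [-1.3, -1.6, 0.4]
```

```bash
python3 -m handwheel '{"rows":[[-1,-0.6,-0.15,0,0],[-1,-0.6,-0.14,0,0],[-1,-0.6,-0.12,0,0],[-1,-0.6,-0.1,0,0],[-1,0,0,0,0]]}'|sed -n 2,4p
python3 -m handwheel '{"rows":[[-1,-0.5,-0.08,0,0],[-1,-0.4,-0.06,0,0],[-1,-0.3,-0.03,0,0],[-1,-0.2,-0.01,0,0],[-1,0,0,0,0]]}'|sed -n 2,4p
python3 -m handwheel '{"rows":[[-1,-0.1,0,0,0],[-1,0,0,0,0],[-1,0,0,0,0],[-1,0,0,0,0],[-1,0,0,0,0]]}'|sed -n 2,4p
python3 - <<'E'
from h import *
print(env.observe()["contact_force"]);c=cam("wrist");save(c,"w19.png",1.2);P=cloud(c)
hsv=cv2.cvtColor(c["img"],cv2.COLOR_RGB2HSV);H,S,V=[hsv[...,i].astype(int) for i in range(3)]
m=((H<6)|(H>174))&(S>150)&(V>60)&(P[...,2]>.16)&(P[...,0]<.66);y=np.argwhere(m&(P[...,0]>.53)&(P[...,0]<.63)&(P[...,1]>.08));q=P[y[:,0],y[:,1]]
# arm direction by beam points
w,v=np.linalg.eigh(np.cov(q[:,:2].T));d=v[:,1]*np.sign(v[0,1]);print(len(q),"arm dir deg",np.degrees(np.arctan2(d[1],d[0])),"(feeder yaw 5.1 at q=0)", q.mean(0))
E
```

```text
position: [0.5, 0.122, 0.2377]
tool_rot: [0.0, 0.672, 0.74, -0.0]
contact_force: [-0.7, -1.4, -0.8]
position: [0.4996, 0.1087, 0.2378]
tool_rot: [-0.0, 0.672, 0.74, 0.0]
contact_force: [-0.8, -0.3, -0.9]
position: [0.4996, 0.108, 0.2377]
tool_rot: [-0.0, 0.672, 0.741, 0.0]
contact_force: [-0.4, -0.6, -0.3]
[-0.37838515 -0.55467692 -0.30732646]
4099 arm dir deg 9.0762766649214 (feeder yaw 5.1 at q=0) [0.58167051 0.11241608 0.16789754]
```

```bash
for i in 1; do python3 -m handwheel '{"rows":[[-1,-0.1,0,0,0],[-1,0,0,0,0],[-1,0,0,0,0],[-1,0,0,0,0],[-1,0,0,0,0]]}'|sed -n 2,4p; done
python3 -m handwheel '{"rows":[[-1,-0.1,0,0,0],[-1,0,0,0,0],[-1,0,0,0,0],[-1,0,0,0,0],[-1,0,0,0,0]]}'|sed -n 2,4p
python3 - <<'E'
from h import *
def arm(c):
    P=cloud(c);hsv=cv2.cvtColor(c["img"],cv2.COLOR_RGB2HSV);H,S,V=[hsv[...,i].astype(int) for i in range(3)]
    m=((H<6)|(H>174))&(S>150)&(V>60)&(abs(P[...,2]-.168)<.006)
    k,l,st,ce=cv2.connectedComponentsWithStats(m.astype(np.uint8));l=l==1+np.argmax(st[1:,4])
    pts=[]
    for x in np.arange(.545,.62,.005):   # upper (+y) edge of the beam
        q=P[l&(abs(P[...,0]-x)<.003)]
        if len(q): pts.append((x,q[:,1].max()))
    pts=np.array(pts);a=np.polyfit(pts[:,0],pts[:,1],1);return a,np.degrees(np.arctan(a[0])),len(pts),pts[:,1].round(4)
for n in("w5",): print(n,arm(dict(np.load(f"/tmp/{n}.npz"))))
print(env.observe()["contact_force"]);c=cam("wrist");print(arm(c))
E
```

```text
position: [0.4997, 0.1069, 0.2377]
tool_rot: [-0.0, 0.672, 0.741, -0.0]
contact_force: [0.4, -0.2, -0.5]
position: [0.4998, 0.1059, 0.2377]
tool_rot: [0.0, 0.672, 0.741, -0.0]
contact_force: [-0.3, -0.3, 0.3]
w5 (array([0.0930799, 0.071314 ]), np.float64(5.3177633366695956), 15, array([0.1221, 0.1225, 0.123 , 0.1236, 0.1238, 0.1242, 0.1248, 0.1252,
       0.126 , 0.1262, 0.1268, 0.1271, 0.1276, 0.1281, 0.1286]))
[-0.34708848 -0.33488808  0.30360081]
(array([0.08654011, 0.07542392]), np.float64(4.946060023825902), 15, array([0.1225, 0.1231, 0.1235, 0.1238, 0.1243, 0.1249, 0.1251, 0.1255,
       0.126 , 0.1265, 0.1269, 0.1274, 0.1278, 0.1282, 0.1286]))
```

The arm is back on the rolls, at the same angle as at the start, and the pin is slack. I'll withdraw it and go to the peg.

```bash
python3 -m handwheel '{"rows":[[-1,0,0,-0.3,0],[-1,0,0,-0.5,0],[-1,0,0,-0.7,0],[-1,0,0,-2,0],[-1,0,0,-3,0]]}'|sed -n 2,4p
python3 -m handwheel '{"rows":[[-1,-1.5,-2.2,0,0],[-1,-2,-2.3,0,0],[-1,-2,-2.3,0,0],[-1,-2.2,-2.3,0,0],[-1,0,0,0,0]]}'|sed -n 2,2p
python3 -m handwheel '{"rows":[[-1,0,0,0,0],[-1,0,0,0,0],[-1,0,0,0,0],[-1,0,0,0,0],[-1,0,0,0,0]]}'|sed -n 2,2p
python3 - <<'E'
from h import *
s=env.observe();M=Rq(s["tool_rot"]);print(s["position"],np.degrees(np.arctan2(M[1,0],M[0,0])),M[:2,:2].T@(np.array([.4168,.0203])-s["position"][:2])*100)
c=cam("wrist");P=cloud(c)
# steel peg: points at z~.084 in front of face
k=(abs(P[...,2]-.086)<.006)&(P[...,0]>.42)&(P[...,0]<.475)&(P[...,1]>-.01)&(P[...,1]<.06);q=P[k];print(k.sum())
for x in np.arange(.43,.475,.008):
    m=abs(q[:,0]-x)<.004
    if m.sum()>3: print(x.round(3),m.sum(),"y",np.median(q[m][:,1]).round(4),"z",np.percentile(q[m][:,2],[50,95]).round(4))
E
```

```text
position: [0.4989, 0.1058, 0.3023]
tool_rot: [-0.001, 0.672, 0.741, -0.001]
contact_force: [-0.2, -0.6, -0.7]
position: [0.4142, 0.0182, 0.3036]
position: [0.417, 0.0209, 0.3026]
[0.41702109 0.02091367 0.30260811] 95.6084754838564 [-0.05891215 -0.02800087]
154
0.438 12 y 0.0212 z [0.0905 0.0919]
0.446 36 y 0.0215 z [0.0885 0.0916]
0.454 38 y 0.0227 z [0.0867 0.0884]
0.462 32 y 0.0225 z [0.0867 0.0882]
0.47 34 y 0.0235 z [0.0866 0.0886]
```

```bash
python3 -m handwheel '{"rows":[[-1,-0.06,-0.05,2,0],[-1,0,0,4,0],[-1,0,0,4,0],[-1,0,0,4,0],[-1,0,0,3,0]]}'|sed -n 2,2p
python3 -m handwheel '{"rows":[[-1,0,0,2,0],[-1,0,0,0.6,0],[-1,0,0,0,0],[-1,0,0,0,0],[-1,0,0,0,0]]}'|sed -n 2,4p
python3 -m handwheel '{"rows":[[-1,0,0,0,0],[-1,0,0,0,0],[-1,0,0,0,0],[-1,0,0,0,0],[-1,0,0,0,0]]}'|sed -n 2,4p
```

```text
position: [0.4153, 0.0201, 0.1301]
position: [0.4172, 0.0198, 0.108]
tool_rot: [0.001, 0.672, 0.741, 0.001]
contact_force: [0.7, 0.4, -0.8]
position: [0.4163, 0.0198, 0.1069]
tool_rot: [0.0, 0.672, 0.741, 0.0]
contact_force: [-0.2, 0.4, -0.3]
```

```bash
python3 -m handwheel '{"rows":[[-1,0,0.7,0,0],[-1,0,0.7,0,0],[-1,0,0.7,0,0],[-1,0,0,0,0],[-1,0,0,0,0]]}'|sed -n 2,4p
python3 -m handwheel '{"rows":[[-1,0,0.8,0,0],[-1,0,0.7,0,0],[-1,0,0.6,0,0],[-1,0,0,0,0],[-1,0,0,0,0]]}'|sed -n 2,4p
python3 -m handwheel '{"rows":[[-1,0,0,0.3,0],[-1,0,0,0.3,0],[-1,0,0,0.2,0],[-1,0,0,0,0],[-1,0,0,0,0]]}'|sed -n 2,4p
```

```text
position: [0.4375, 0.0219, 0.1065]
tool_rot: [-0.0, 0.672, 0.741, -0.0]
contact_force: [0.1, 0.4, -0.5]
position: [0.4583, 0.0239, 0.1066]
tool_rot: [-0.0, 0.672, 0.741, -0.0]
contact_force: [-0.5, 0.1, -1.0]
position: [0.4579, 0.0239, 0.0986]
tool_rot: [-0.0, 0.672, 0.741, -0.0]
contact_force: [0.7, -0.7, -1.1]
```

```bash
python3 -m handwheel '{"rows":[[-1,0,0,0.1,0],[-1,0,0,0,0],[-1,0,0,0,0],[-1,0,0,0,0],[-1,0,0,0,0]]}'|sed -n 2,4p
python3 -m handwheel '{"rows":[[-0.3,0,0,0,0],[-0.3,0,0,0,0],[-0.3,0,0,0,0],[-0.2,0,0,0,0],[-0.2,0,0,0,0]]}'|sed -n 2,5p
python3 -m handwheel '{"rows":[[-0.2,0,0,-0.5,0],[-0.2,0,0,-1,0],[-0.2,0,0,-2,0],[-0.2,0,0,-4,0],[-0.2,0,0,-4,0]]}'|sed -n 2,5p
python3 -m handwheel '{"rows":[[-0.2,0,0,-4,0],[-0.2,-2,-2,0,0],[-0.2,-3,-2,0,0],[-0.2,0,0,0,0],[-0.2,0,0,0,0]]}'|sed -n 2,5p
python3 - <<'E'
from h import *
c=cam("wrist");P=cloud(c);t=cam("top")
hsv=cv2.cvtColor(c["img"],cv2.COLOR_RGB2HSV);H,S,V=[hsv[...,i].astype(int) for i in range(3)]
m=(H>8)&(H<22)&(S>180)&(V>120)&(P[...,2]>.05)&(P[...,0]>.4)&(P[...,0]<.5)&(P[...,1]<.08)
k,l,st,ce=cv2.connectedComponentsWithStats(m.astype(np.uint8));i=1+np.argmax(st[1:,4]);q=P[l==i];print("handle top",plane(c,*ce[i],.1145).round(4),st[i],np.percentile(q[:,2],[5,50,95]).round(4))
o=np.zeros((560,512,3),np.uint8);o[:300]=c["img"][:300];o[300:,:480]=cv2.resize(t["img"][130:260,190:430],(480,260));cv2.imwrite("pics/m20.png",o[...,::-1])
E
```

```text
position: [0.4581, 0.0239, 0.0978]
tool_rot: [0.0, 0.672, 0.741, 0.0]
contact_force: [0.2, -0.3, -0.4]
position: [0.4581, 0.0239, 0.0977]
tool_rot: [0.0, 0.672, 0.741, 0.0]
contact_force: [-0.2, 0.9, 0.7]
grip_width: 0.387
position: [0.4572, 0.0239, 0.2144]
tool_rot: [-0.001, 0.672, 0.741, -0.001]
contact_force: [-0.2, -0.4, 0.1]
grip_width: 0.397
position: [0.4227, -0.0306, 0.2538]
tool_rot: [0.001, 0.673, 0.74, 0.0]
contact_force: [0.0, 0.4, 0.1]
grip_width: 0.397
handle top [0.4574 0.0212 0.1145] [291 115  13  35 387] [0.1121 0.1143 0.1158]
```

View pics/m20.png

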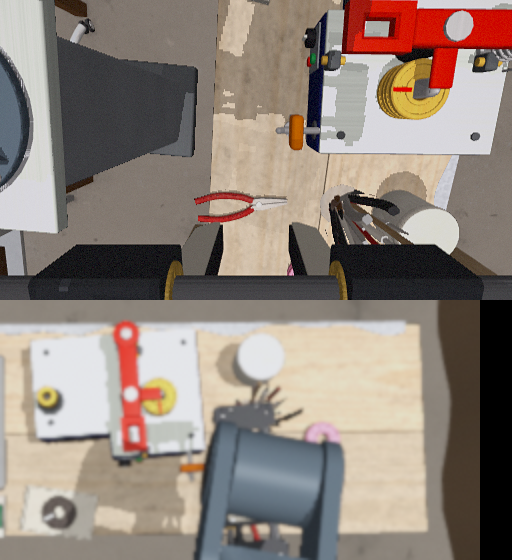

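The pin hangs on the peg at (297,132) and the arm is closed on the two brass rolls at (410,90). The worn roll is in the tray at (60,512) in the lower picture. No brass roll shows on the trolley, and the jar and bottles are standing.

```bash
python3 -c "
from workcell import env
print(env.observe()['time'],env.close_job())"
```

```text
the job is handed in; nothing more can be done
55.3 None
```

The feed-roll change is done and handed in at 55.3 s: the worn roll lies flat in the tray, both brass rolls found on the trolley are fully down on the shaft, the arm was eased shut with no snap, the pin hangs on its peg, and nothing was knocked over; `env.close_job()` gave no verdict.

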